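Pin the sample carrier shut and keep it pressed

TASK

Make the sample carrier ready for sealing: slide the orange shutter by its black grip to the left, fully to its end stop, so that the pin hole is open, then fold the teal lid down and push the yellow-headed lock pin from the rack through the lid's hole into the hole below. Push the pin down until its collar presses the sprung lid fully shut, and finish like that: the program ends with the gripper still on the pin, pressing it down so the lid stays shut. Leave the sample tubes and everything else on the table where they are.

Things in the scene. Friction and masses are not known exactly. Their poses are not given: they have to be found in the camera images.
- carrier: white clamshell sample carrier, fixed to the table. Tray 156 mm (x) x 210 mm (y) x 50 mm high, its origin at the centre of the tray's underside on the table. Its x axis points from the front lug to the hinge (roughly away from the robot), y to the left, z up. In front of the tray (carrier x -145 to -78 mm) stands a 44 mm high ledge, y -30 to +163 mm, with the pin hole in its top; a teal lid is hinged along the tray's far edge
- base_hole (a point): centre of the mouth of the pin hole in the carrier's front ledge, 44 mm above the table: round, 16 mm wide, 40 mm deep, vertical. At carrier (-115, 0, 44) mm
- shutter (a joint): orange shutter plate (30 x 138 x 4 mm, its top 48.5 mm above the table) with a black grip; it slides along the ledge to carrier +y. Value in m: 0 = hole fully covered, 0.045 = at its end stop, hole fully open (the hole is clear only beyond 0.038). Friction about 1.5 N, stays where it is left
- shutter_knob (a point): centre of the shutter's black grip, an upright block 18 mm (carrier x) x 14 mm (carrier y) x 34 mm high, from 48.5 to 82.5 mm above the table; this point is half-way up, it moves with the shutter (95 mm to carrier +y of the hole when the shutter reads 0)
- lid_angle (a joint): lid of the carrier, hinge parallel to carrier y. Value in rad: 0 = shut, 1.57 = upright; starts open at about 1.0 to 1.25. Friction hinge: it stays where it is left (under 4 N at the front edge moves it). Two black sprung pads under the lid's front edge hold it up at about 0.06 rad; from there about 4 N rising to 8 N, pressed down at the pin hole, shuts it fully, and it springs up again when let go
- lid_hinge (a point): point on the lid's hinge axis, in the lid's mid-plane, middle of its width, 54 mm above the table, at carrier (78, 0, 54) mm. The lid is a plate 8 mm thick, 210 mm wide, reaching 156 mm from the hinge, with a clear window; its front frame bar (128 to 156 mm from the hinge) is solid. In its middle a lug 60 mm wide reaches on to 218 mm from the hinge
- lid: the teal lid with its lug; its origin lies on the hinge axis, in the middle of its width; its x axis points from the lug to the hinge, its z axis out of its upper face
- lid_hole (a point): centre of the pin hole in the lid's lug, on the outer (upper) face, 193 mm from the hinge: round, 16 mm wide, edge bevelled by 2 mm, through. When the lid is down it lies straight above the hole of the ledge; fully shut, the lug's top is 58 mm above the table
- rack: blue-grey rack block, fixed, 50 mm (x) x 185 mm (y) x 50 mm high, origin at the centre of its underside; four holes 14 mm wide, 40 mm deep, in a row along its y axis, at y -69, -23, 23, 69 mm. The lock pin and three tubes stand in them, in any order
- pin: lock pin, 50 g, 78 mm long, standing upright and loose in one of the rack's holes: steel stem 12 mm wide and 42 mm long with a tapered foot, steel collar 26 mm wide from 42 to 46 mm above the foot, yellow round head 16 mm wide from 46 to 78 mm. Origin at the centre of the foot, z axis towards the head. In the rack the foot is 10 mm above the table; fully home in the shut carrier the collar lies on the lug and the foot is 16 mm above the table
- pin_head (a point): centre of the pin's yellow head, on the axis, 62 mm above its foot
- pin_tip (a point): centre of the pin's foot
- tube1_mid (a point): 12 mm x 75 mm capped sample tube (red cap 15 mm wide, top 81 mm above its foot) standing loose in the rack, foot 10 mm above the table; this point is on its axis 40 mm above its foot. Bystander: must stay in the rack
- tube2_mid (a point): 12 mm x 75 mm capped sample tube (lavender cap 15 mm wide, top 81 mm above its foot) standing loose in the rack, foot 10 mm above the table; this point is on its axis 40 mm above its foot. Bystander: must stay in the rack
- tube3_mid (a point): 12 mm x 75 mm capped sample tube (white cap 15 mm wide, top 81 mm above its foot) standing loose in the rack, foot 10 mm above the table; this point is on its axis 40 mm above its foot. Bystander: must stay in the rack
- bottle_mid (a point): white bottle with blue cap, 60 mm wide, 130 mm high, its centre; bystander
- jar_mid (a point): clear jar with orange lid, 56 mm wide, 70 mm high, its centre; bystander
- label_roll_mid (a point): paper roll lying flat, 70 mm wide, 30 mm high, its centre; bystander
- swab_box_mid (a point): white box 70 x 110 x 45 mm, its centre; bystander
Things that resemble listed ones, but are neither listed nor needed, are in the scene too. Several things have the shape of the pin; the one meant has the colours described above.

How it is judged:
By the outcome, as a careful person would: the job done as asked, in the order asked, and still so for the second after the job is handed in, while the arm keeps its last pose, push and grip.
It also fails if it takes over 72 s, if anything falls off the work surface, if the arm or the gripper's body presses on something with over 40 N, if the wrist force passes 120 N, or if a joint passes its speed limit or range.

ROBOT

A 6-joint arm with a two-finger parallel gripper is mounted at the origin on the work surface. World frame = base frame: x ahead of the robot, y to its left, z up, the work surface at z = 0. Lengths are in m, angles in rad, forces in N, time in s.
With the tool pointing down it reaches from about 0.35 to 0.85 m from the base axis. Payload 8.1 kg.
Tool frame: the origin (TCP) lies on the centre line of the jaws, within the pads' length; the fingertips stand 17 mm ahead of it and the grasp point (between the pads) lies 2 mm behind it; z points along the fingers, y is the direction in which the jaws open and shut (so a half turn about z gives the same grasp; the last joint's range is limited). The gripper opens to 85 mm and grips with 20 to 120 N. Pads are 22 mm wide; open, the fingers measure 114 mm over their backs; the gripper's body (76 mm by 85 mm) begins 54 mm behind the grasp point. The pads swing forward as they close: fully open they stand 13 mm farther back than shut.
Start: joints at [-1.365, 0.13, 1.488, -0, 1.523, -0.085], TCP at [0.172, -0.575, 0.248] pointing down, gripper open.
Joint ranges: [-2.96, 2.96], [-0.89, 2.26], [0.02, 2.5], [-1.34, 4.48], [0, 2.73], [-2.66, 2.66]. Speed limits (rad/s): [2.39, 2.39, 2.79, 3.14, 3.14, 3.14].

INTERFACE

Orientations are given as [roll, pitch, yaw] about the fixed x, y, z axes, in that order (R = Rz(yaw) Ry(pitch) Rx(roll)).
In Python, from rig import manip, get_image gives the robot as it stands.
- The arm moves only by the shell command python3 -m crank 'ROWS' [OPENING]. ROWS is JSON, a list that holds one entry, the list of rows, each a list of 6 numbers: the shift along the tool's x, y, z in cm, then the turn, a rotation vector about the tool's x, y, z in degrees. A call has 1 to 12 rows; each row shifts and turns the pose as measured when the row begins, along the tool's axes as they then stand; what a row does not reach is not made up. A row lasts 1/12 s, in which the tool goes at most 41.7 mm and 7.16 degrees, less where a joint would pass 70% of its speed; a pose out of reach is approached as far as the arm can. A call with a gripper value outside its range is refused whole. OPENING is the opening, from -1 (shut) to 1 (fully open), set as the call begins (- or left out, the last holds). The fingers move at their own pace and stop on an object; the grip force is fixed at half the most. Time passes only in rows, so rows that do not move let the fingers close. It gives the time, the measured TCP pose, the force and the opening at its end, in the units of the state.
- manip.get_state(): the state, without advancing time (a new reading comes with each control period).
- get_image(name): name is "scene" or "top" or "wrist"; returns a dict with "frame" (480x640x3 uint8, blue, green, red), "K" (3x3 intrinsics, pixels), "T" (4x4, takes a point from camera to world coordinates). Camera axes: x right, y down, z forward; pixel columns grow to the right and rows downward; lengths in m; the calibration is good to about 2 mm. The wrist camera is an equidistant fisheye: a pixel r from the principal point sees the ray r / f radians off the axis. A picture is of the moment at which its call begins. There is no depth.
- manip.close_job(): hands the job in, once; it reports no verdict.
The state is a dict: "time_s": time; "joints": joint angles; "qd": joint speeds; "tau": joint torques, N m; "eef_pos": TCP position; "tool_rot": TCP orientation; "ft_force": force on the tool from outside, world axes, zero at the start; "wrist_torque": the same for the moment, N m; "opening": finger opening in m.
Only numpy, scipy, OpenCV 4.12 (cv2) and the standard library are available. Lean on these libraries where they do the work, as an engineer would, in place of code of your own. Each camera call takes 0.05 s, during which the arm holds its last target.

## Working session

There is one attempt and no reset: what is moved stays moved. The work goes in short steps, Python scripts to look and compute and a shell command to move; the robot and the scene stay as the last step left them, time stands still between calls to the robot, and variables do not carry over. Pictures are saved under pics/ and viewed, and the job is handed in when it is done.

```bash
ls; mkdir -p pics; python3 - <<'E'
from rig import manip,get_image
import cv2
print(manip.get_state())
for n in ("scene","top","wrist"):
    d=get_image(n); cv2.imwrite(f"pics/{n}0.png",d["frame"]); print(n,d["K"].tolist() if hasattr(d["K"],'tolist') else d["K"],d["T"])
E
```

```text
pics
{'time_s': 0.0, 'joints': array([-1.36540130e+00,  1.31148492e-01,  1.48927423e+00,  2.48871640e-05,
        1.52299716e+00, -8.53973555e-02]), 'qd': array([ 1.44925172e-05, -2.02864479e-04,  2.13800034e-03,  1.65367929e-03,
        7.41120190e-04, -1.35287218e-03]), 'tau': array([-3.57823556e-04, -5.69394886e+01, -5.00553060e+01, -1.21814592e-04,
        1.44775759e-02, -6.02513478e-05]), 'eef_pos': array([ 0.17195305, -0.57429665,  0.24725474]), 'tool_rot': array([-3.13977421e+00, -1.80616377e-04,  2.90791002e-01]), 'ft_force': array([-1.29669763, -0.03236698, -0.43282214]), 'wrist_torque': array([-0.00089868, -0.05425682,  0.01756743]), 'opening': 0.0852251097145148}
scene [[520.6156310655477, 0.0, 317.466122013035], [0.0, 520.6156310655477, 247.96846785191835], [0.0, 0.0, 1.0]] [[ 0.52455854  0.54242167 -0.6562142   1.24606102]
 [ 0.85132842 -0.32617629  0.41091234 -0.39213396]
 [ 0.00884624 -0.77420137 -0.63287754  0.75114356]
 [ 0.          0.          0.          1.        ]]
top [[511.4444072189936, 0.0, 321.33965780235945], [0.0, 511.4444072189936, 235.89698727250914], [0.0, 0.0, 1.0]] [[-0.01977197 -0.98727893  0.15776368  0.39585755]
 [-0.99975888  0.01801576 -0.01255434  0.02859226]
 [ 0.0095524  -0.15797386 -0.98739709  1.18496684]
 [ 0.          0.          0.          1.        ]]
wrist [[371.64829954431775, 0.0, 317.3294996117171], [0.0, 371.64829954431775, 237.46442077002544], [0.0, 0.0, 1.0]] [[ 0.28642516 -0.92210817 -0.26014831  0.23675748]
 [-0.95809783 -0.27652211 -0.07472668 -0.55570169]
 [-0.00303067  0.27065113 -0.96267273  0.37277501]
 [ 0.          0.          0.          1.        ]]
```

View pics/scene0.png

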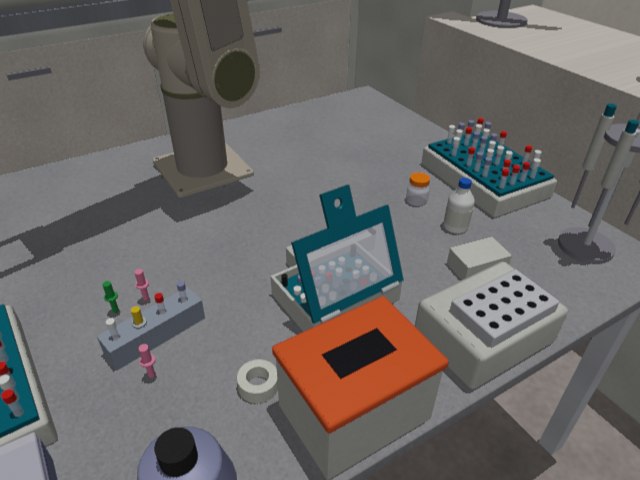

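View pics/top0.png

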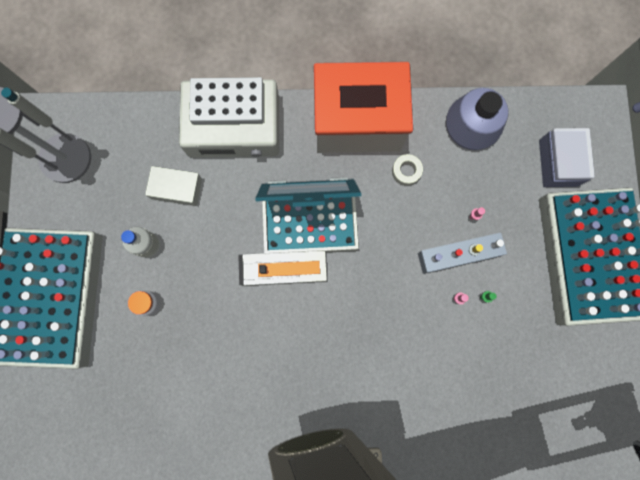

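View pics/wrist0.png

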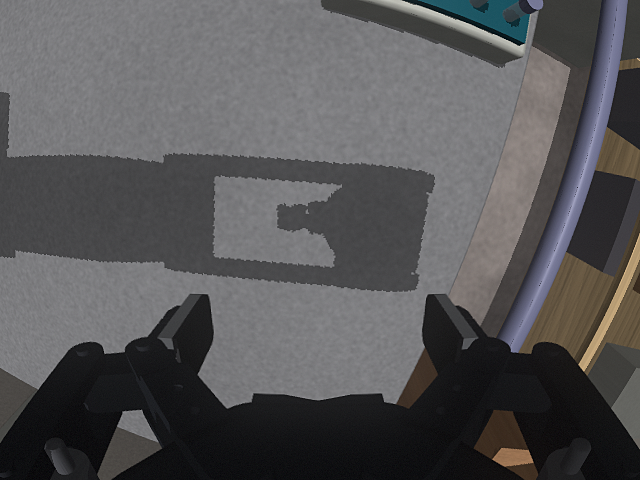

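The scene view shows the open teal lid near (345,255), the yellow head in the rack at (137,316), and green and pink lookalikes at (110,293), (141,281) and (147,357). In the top view the yellow head is at (478,248) and the black grip at (263,269). I'll enlarge both areas.

```bash
python3 - <<'E'
import cv2
t=cv2.imread("pics/top0.png"); s=cv2.imread("pics/scene0.png")
cv2.imwrite("pics/c1.png",cv2.resize(t[170:300,230:370],None,fx=5,fy=5,interpolation=cv2.INTER_CUBIC)[:600])
a=cv2.resize(t[200:310,410:520],(550,550),interpolation=cv2.INTER_CUBIC)
cv2.imwrite("pics/c2.png",a)
cv2.imwrite("pics/c3.png",cv2.resize(s[260:390,80:220],None,fx=4.6,fy=4.6,interpolation=cv2.INTER_CUBIC))
E
```

```text
(no output)
```

View pics/c1.png

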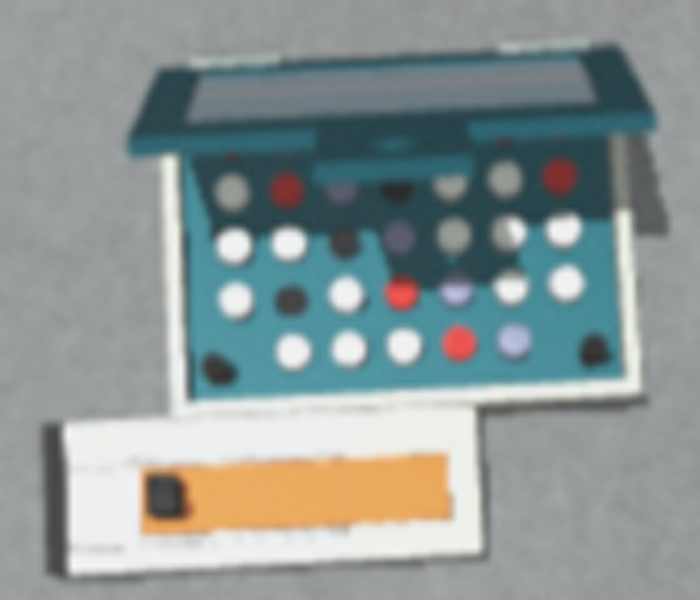

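View pics/c2.png

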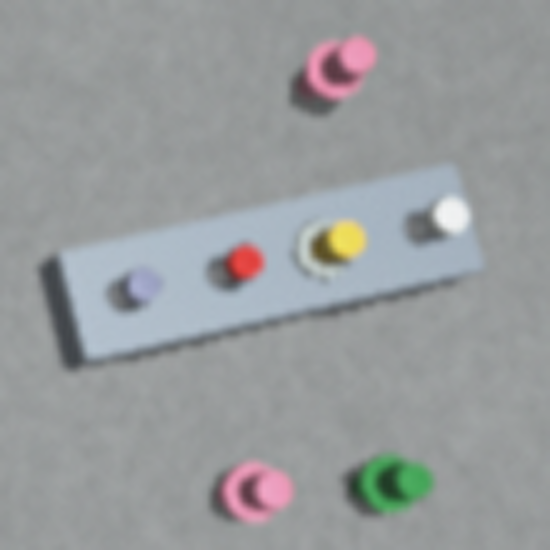

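View pics/c3.png

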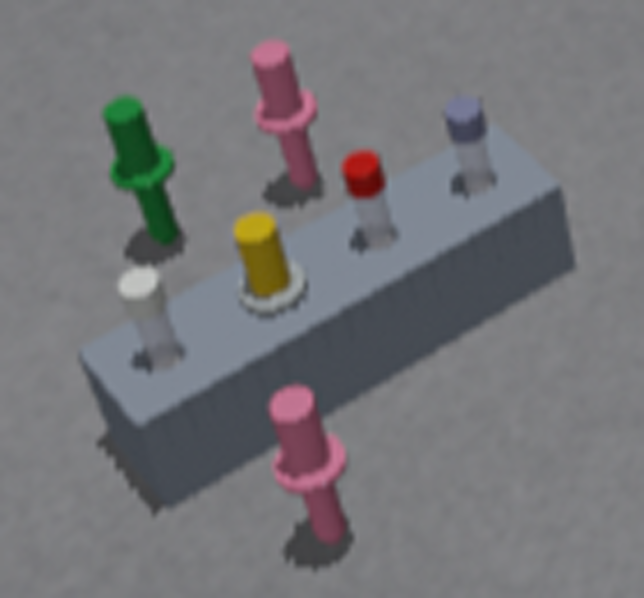

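```bash
cat > h.py <<'E'
import numpy as np, cv2
from rig import manip,get_image
from scipy.optimize import least_squares
from scipy.spatial.transform import Rotation as R
CAL={'top':(np.array([[511.4444072189936,0,321.33965780235945],[0,511.4444072189936,235.89698727250914],[0,0,1]]),np.array([[-0.01977197,-0.98727893,0.15776368,0.39585755],[-0.99975888,0.01801576,-0.01255434,0.02859226],[0.0095524,-0.15797386,-0.98739709,1.18496684],[0,0,0,1]])),
'scene':(np.array([[520.6156310655477,0,317.466122013035],[0,520.6156310655477,247.96846785191835],[0,0,1]]),np.array([[0.52455854,0.54242167,-0.6562142,1.24606102],[0.85132842,-0.32617629,0.41091234,-0.39213396],[0.00884624,-0.77420137,-0.63287754,0.75114356],[0,0,0,1]]))}
def ray(cam,px,K=None,T=None):
    fish = cam=='wrist'
    if K is None: K,T=CAL[cam]
    x=(px[0]-K[0,2])/K[0,0]; y=(px[1]-K[1,2])/K[1,1]
    if fish:
        r=np.hypot(x,y); d=np.array([x/r*np.sin(r),y/r*np.sin(r),np.cos(r)]) if r>0 else np.array([0,0,1.])
    else: d=np.array([x,y,1.]); d/=np.linalg.norm(d)
    return T[:3,3],T[:3,:3]@d
def atz(cam,px,z,K=None,T=None):
    o,d=ray(cam,px,K,T); return o+d*(z-o[2])/d[2]
def proj(cam,P,K=None,T=None):
    fish = cam=='wrist'
    if K is None: K,T=CAL[cam]
    p=T[:3,:3].T@(np.asarray(P)-T[:3,3])
    if fish:
        r=np.hypot(p[0],p[1]); th=np.arctan2(r,p[2]); x,y=p[0]/r*th,p[1]/r*th
    else: x,y=p[:2]/p[2]
    return np.array([K[0,0]*x+K[0,2],K[1,1]*y+K[1,2]])
E
python3 - <<'E'
from h import *
c1=lambda u,v:(u/5+230,v/5+170); c2=lambda u,v:(u/5+410,v/5+200); c3=lambda u,v:(u/4.6+80,v/4.6+260)
L=[((-145,163,44),c1(70,575)),((-78,163,44),c1(65,423)),((-145,-30,44),c1(485,553)),((-78,-30,44),c1(478,404)),((-78,105,50),c1(178,405)),((-78,-105,50),c1(640,392))]
def tr(p,q): 
    c,s=np.cos(p[2]),np.sin(p[2]); return np.array([p[0]+c*q[0]-s*q[1],p[1]+s*q[0]+c*q[1],q[2]])
f=lambda p:np.concatenate([atz('top',px,q[2]/1e3)[:2]-tr(p,np.array(q)/1e3)[:2] for q,px in L])
r=least_squares(f,[.5,0,0]); print('carrier',r.x,r.fun.round(4)*1e3)
p=r.x
kt=atz('top',c1(165,495),.0825); c,s=np.cos(p[2]),np.sin(p[2])
M=np.array([[c,s],[-s,c]])
print('knob',kt,'in carrier',M@(kt[:2]-p[:2]))
for u in ((142,500),(449,486)): print('shutter end carrier',M@(atz('top',c1(*u),.0485)[:2]-p[:2]))
print('base_hole',tr(p,(-.115,0,.044)))
print('pin top',atz('top',c2(347,240),.088),atz('scene',c3(257,228),.088))
# rack corners
for u in ((60,253),(452,165),(484,270),(85,360)): print('rack',atz('top',c2(*u),.05))
for n,u in dict(lav=(144,286),red=(246,262),white=(451,216)).items(): print(n,atz('top',c2(*u),.091))
for n,u in dict(pink1=(357,55),pink2=(274,490),green=(411,481)).items(): print(n,atz('top',c2(*u),.078))
# lid lug tip: scene top centre & top view
print('hinge',tr(p,(.078,0,.054)))
for a in np.arange(.9,1.4,.05):
    hs=[]
    for cam in('top','scene'):
        hs+=list(proj(cam,tr(p,(.078-.218*np.cos(a),0,.054+.218*np.sin(a)))).round(0))
    print(round(a,2),hs)
E
```

```text
carrier [0.62224833 0.03538207 0.03128575] [-1.4 -5.7 -0.3 -5.3 -1.2  2.6 -1.2  2.2  4.3  1.5 -0.2  4.6]
knob [0.501961  0.1419094 0.0825   ] in carrier [-0.11689622  0.11023787]
shutter end carrier [-0.11523224  0.12390933]
shutter end carrier [-0.11583707 -0.01279462]
base_hole [0.50730461 0.03178479 0.044     ]
pin top [ 0.53827013 -0.32785634  0.088     ] [ 0.53967208 -0.32343929  0.088     ]
rack [ 0.53971462 -0.2107739   0.05      ]
rack [ 0.57644603 -0.39008796  0.05      ]
rack [ 0.52850411 -0.40089497  0.05      ]
rack [ 0.49150719 -0.21948133  0.05      ]
lav [ 0.51950722 -0.23769301  0.091     ]
red [ 0.52910816 -0.28244997  0.091     ]
white [ 0.54753536 -0.37284065  0.091     ]
pink1 [ 0.62211629 -0.34123634  0.078     ]
pink2 [ 0.43151294 -0.2920626   0.078     ]
green [ 0.43421713 -0.35159663  0.078     ]
hinge [0.70021016 0.03782196 0.054     ]
0.9 [np.float64(312.0), np.float64(228.0), np.float64(318.0), np.float64(193.0)]
0.95 [np.float64(312.0), np.float64(223.0), np.float64(320.0), np.float64(192.0)]
1.0 [np.float64(312.0), np.float64(218.0), np.float64(323.0), np.float64(192.0)]
1.05 [np.float64(311.0), np.float64(212.0), np.float64(326.0), np.float64(191.0)]
1.1 [np.float64(311.0), np.float64(207.0), np.float64(329.0), np.float64(191.0)]
1.15 [np.float64(311.0), np.float64(201.0), np.float64(333.0), np.float64(192.0)]
1.2 [np.float64(311.0), np.float64(195.0), np.float64(336.0), np.float64(192.0)]
1.25 [np.float64(310.0), np.float64(189.0), np.float64(339.0), np.float64(193.0)]
1.3 [np.float64(310.0), np.float64(183.0), np.float64(343.0), np.float64(195.0)]
1.35 [np.float64(310.0), np.float64(177.0), np.float64(347.0), np.float64(196.0)]
```

The yellow head on a steel collar in the third rack hole (top (479,248)) matches the description. The other pin shapes are pink or green throughout: top (481,211), (465,298) and (492,296). Next I'll move to look over the carrier from close up.

```bash
cat > plan.py <<'E'
# prints rows (suggestion) to go from measured pose to target x y z roll pitch yaw ; usage plan.py x y z yaw [n]  (tool down)
import sys; from h import *
x,y,z,yaw=map(float,sys.argv[1:5]); s=manip.get_state()
p=np.array(s['eef_pos']); r0=R.from_euler('xyz',s['tool_rot']); r1=R.from_euler('xyz',[np.pi,0,yaw])
d=np.array([x,y,z])-p; rv=(r0.inv()*r1).as_rotvec(degrees=True)
n=int(max(np.ceil(np.linalg.norm(d)/.0375),np.ceil(np.linalg.norm(rv)/6.5),1))
if len(sys.argv)>5: n=int(sys.argv[5])
rows=[]
for i in range(n):
    rr=r0*R.from_rotvec(rv*i/n,degrees=True)
    rows.append([round(float(v),2)+0 for v in (rr.inv().apply(d)/n*100)]+[round(float(v),1)+0 for v in rv/n])
print(n); print([rows])
E
python3 plan.py .40 -.33 .30 .03; python3 - <<'E'
E
```

```text
10
[[[2.89, -1.69, -0.52, 0.0, 0.0, 1.5], [2.84, -1.76, -0.52, 0.0, 0.0, 1.5], [2.79, -1.84, -0.52, 0.0, 0.0, 1.5], [2.74, -1.91, -0.52, 0.0, 0.0, 1.5], [2.69, -1.98, -0.52, 0.0, 0.0, 1.5], [2.64, -2.05, -0.52, 0.0, 0.0, 1.5], [2.59, -2.12, -0.52, 0.0, 0.0, 1.5], [2.53, -2.18, -0.52, 0.0, 0.0, 1.5], [2.47, -2.25, -0.52, 0.0, 0.0, 1.5], [2.41, -2.31, -0.52, 0.0, 0.0, 1.5]]]
```

```bash
python3 -m crank '[[[2.9,-1.7,-0.5,0,0,1.5],[2.8,-1.8,-0.5,0,0,1.5],[2.8,-1.8,-0.5,0,0,1.5],[2.7,-1.9,-0.5,0,0,1.5],[2.7,-2,-0.5,0,0,1.5],[2.6,-2,-0.5,0,0,1.5],[2.6,-2.1,-0.5,0,0,1.5],[2.5,-2.2,-0.5,0,0,1.5],[2.5,-2.2,-0.5,0,0,1.5],[2.4,-2.3,-0.5,0,0,1.5]]]' && python3 plan.py .42 .08 .30 .03
```

```text
time_s: 0.98
eef_pos: [0.403, -0.3245, 0.2935]
tool_rot: [-3.132, 0.006, 0.006]
ft_force: [-0.0, -1.1, 0.1]
opening: 0.0854
11
[[[0.18, -3.68, -0.03, 0.0, 0.0, -0.1], [0.18, -3.68, -0.03, 0.0, 0.0, -0.1], [0.19, -3.68, -0.03, 0.0, 0.0, -0.1], [0.2, -3.68, -0.04, 0.0, 0.0, -0.1], [0.21, -3.68, -0.04, 0.0, 0.0, -0.1], [0.22, -3.67, -0.04, 0.0, 0.0, -0.1], [0.22, -3.67, -0.04, 0.0, 0.0, -0.1], [0.23, -3.67, -0.05, 0.0, 0.0, -0.1], [0.24, -3.67, -0.05, 0.0, 0.0, -0.1], [0.25, -3.67, -0.05, 0.0, 0.0, -0.1], [0.26, -3.67, -0.06, 0.0, 0.0, -0.1]]]
```

```bash
cat > snap.py <<'E'
import sys,pickle; from h import *
n=sys.argv[1]; d=get_image(sys.argv[2] if len(sys.argv)>2 else 'wrist'); cv2.imwrite(f'pics/{n}.png',d['frame']); pickle.dump(d,open(f'pics/{n}.pkl','wb'))
E
python3 snap.py w1
python3 -m crank '[[[0.2,-3.7,0,0,0,0],[0.2,-3.7,0,0,0,0],[0.2,-3.7,0,0,0,0],[0.2,-3.7,0,0,0,0],[0.2,-3.7,0,0,0,0],[0.2,-3.7,0,0,0,0],[0.2,-3.7,0,0,0,0],[0.2,-3.7,0,0,0,0],[0.2,-3.7,0,0,0,-0.5],[0.2,-3.7,0,0,0,-0.5],[0,-3,0,0,0,0],[0,0,0,0,0,0]]]'; python3 snap.py w2
```

```text
time_s: 2.03
eef_pos: [0.4203, 0.0968, 0.2961]
tool_rot: [-3.128, 0.003, 0.029]
ft_force: [1.1, -0.2, 0.6]
opening: 0.0856
```

View pics/w1.png

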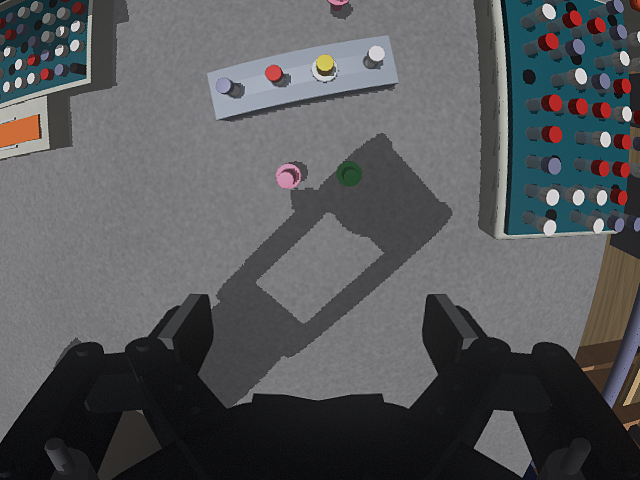

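View pics/w2.png

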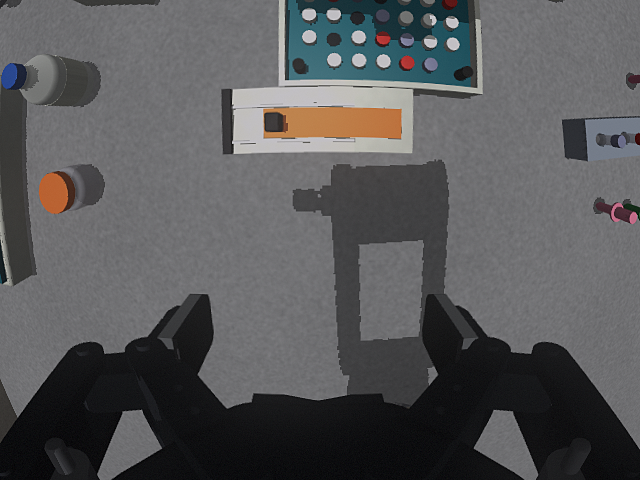

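The wrist view shows the ledge from (222,90) to (413,154), with a dark end strip at u 222–233. The orange shutter spans u 263–401 and the grip is near (273,121). I'll enlarge it and fit the pose.

```bash
python3 - <<'E'
import cv2
t=cv2.imread("pics/w2.png"); 
cv2.imwrite("pics/w2c.png",cv2.resize(t[70:170,215:415],None,fx=4,fy=4,interpolation=cv2.INTER_CUBIC))
t=cv2.imread("pics/w1.png"); 
cv2.imwrite("pics/w1c.png",cv2.resize(t[20:130,200:400],None,fx=4,fy=4,interpolation=cv2.INTER_CUBIC))
E
```

```text
(no output)
```

View pics/w2c.png

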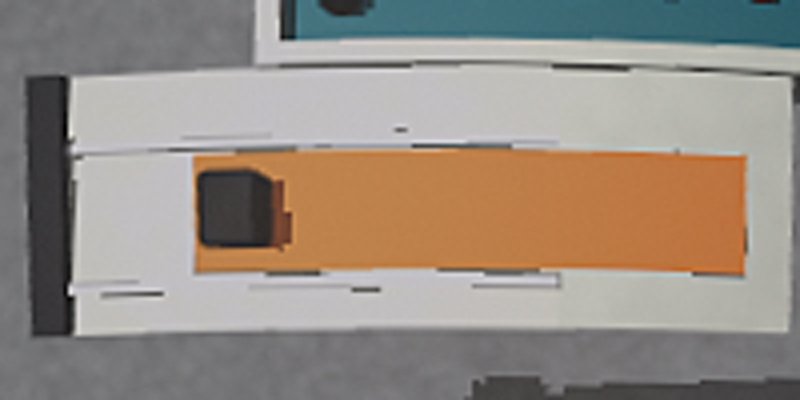

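View pics/w1c.png

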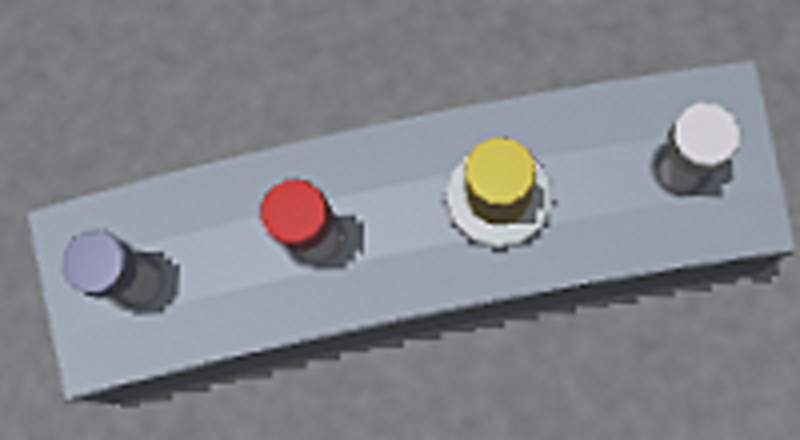

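```bash
python3 - <<'E'
from h import *; import pickle
d=pickle.load(open('pics/w2.pkl','rb')); w=lambda u,v:(u/4+215,v/4+70); A=lambda px,z:atz('wrist',px,z,d['K'],d['T'])
L=[((-145,163,44),w(33,336)),((-78,163,44),w(25,75)),((-145,-30,44),w(793,331)),((-78,-30,44),w(791,74)),((-78,105,50),w(255,65)),((-78,-105,50),(480,94))]
def tr(p,q): 
    c,s=np.cos(p[2]),np.sin(p[2]); return np.array([p[0]+c*q[0]-s*q[1],p[1]+s*q[0]+c*q[1],q[2]])
f=lambda p:np.concatenate([A(px,q[2]/1e3)[:2]-tr(p,np.array(q)/1e3)[:2] for q,px in L])
r=least_squares(f,[.5,0,0]); p=r.x; print('carrier',p,(r.fun*1e3).round(1))
M=np.array([[np.cos(p[2]),np.sin(p[2])],[-np.sin(p[2]),np.cos(p[2])]])
k=A(w(219,208),.0825); print('knob',k,M@(k[:2]-p[:2]))
for u,v in((194,213),(745,214)): print('shutter',M@(A(w(u,v),.0485)[:2]-p[:2]))
print('hole',tr(p,(-.115,0,.044)),'hinge',tr(p,(.078,0,.054)))
d=pickle.load(open('pics/w1.pkl','rb')); w=lambda u,v:(u/4+200,v/4+20)
print('pin',A(w(500,171),.088),'collar',A(w(499,197),.056))
P=dict(lav=A(w(96,263),.091),red=A(w(295,212),.091),white=A(w(706,134),.091)); print(P)
for u in((28,213),(752,62),(793,252),(68,398)): print('rack',A(w(*u),.05))
E
```

```text
carrier [0.61770817 0.03971971 0.03262168] [-0.3  0.5  0.9  1.2  0.4 -2.1 -0.  -0.7 -0.4 -1.1 -0.5  2. ]
knob [0.49872693 0.14454513 0.0825    ] [-0.11549897  0.10865033]
shutter [-0.11536412  0.11979028]
shutter [-0.11514379 -0.01786769]
hole [0.50276936 0.03596888 0.044     ] hinge [0.69566667 0.04226375 0.054     ]
pin [ 0.53496447 -0.32901556  0.088     ] collar [ 0.53455952 -0.32909212  0.056     ]
{'lav': array([ 0.51603971, -0.23989888,  0.091     ]), 'red': array([ 0.52553815, -0.28452004,  0.091     ]), 'white': array([ 0.54438441, -0.37387589,  0.091     ])}
rack [ 0.53596256 -0.21111589  0.05      ]
rack [ 0.57335477 -0.39148731  0.05      ]
rack [ 0.52433553 -0.40172018  0.05      ]
rack [ 0.48745416 -0.22164029  0.05      ]
```

```bash
python3 plan.py .4987 .1445 .13 .033; python3 -c "
print()"
```

```text
6
[[[1.34, -0.75, 2.77, -0.1, 0.0, 0.0], [1.34, -0.76, 2.77, -0.1, 0.0, 0.0], [1.33, -0.76, 2.77, -0.1, 0.0, 0.0], [1.33, -0.77, 2.77, -0.1, 0.0, 0.0], [1.33, -0.77, 2.77, -0.1, 0.0, 0.0], [1.33, -0.78, 2.77, -0.1, 0.0, 0.0]]]
```

```bash
python3 -m crank '[[[1.3,-0.8,2.8,-0.1,0,0],[1.3,-0.8,2.8,-0.1,0,0],[1.3,-0.8,2.8,-0.1,0,0],[1.3,-0.8,2.8,-0.1,0,0],[1.3,-0.8,2.8,-0.1,0,0],[1.3,-0.8,2.8,-0.1,0,0],[0,0,0,0,0,0]]]' 0.3; python3 plan.py .4987 .1445 .075 .033 3; python3 snap.py w3
```

```text
time_s: 2.67
eef_pos: [0.5027, 0.1416, 0.1241]
tool_rot: [3.139, -0.004, 0.028]
ft_force: [-0.6, -0.4, -1.1]
opening: 0.0557
3
[[[-0.14, -0.11, 1.64, 0.0, -0.1, -0.1], [-0.14, -0.1, 1.64, 0.0, -0.1, -0.1], [-0.13, -0.1, 1.64, 0.0, -0.1, -0.1]]]
```

View pics/w3.png

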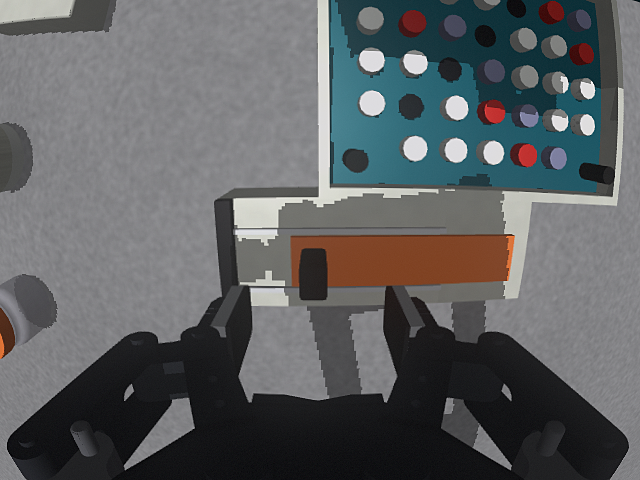

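```bash
python3 - <<'E'
from h import *; import pickle
d=pickle.load(open('pics/w3.pkl','rb'));K,T=d['K'],d['T']
f=d['frame'][225:310,215:420]; cv2.imwrite('pics/w3c.png',cv2.resize(f,None,fx=3.9,fy=3.9,interpolation=cv2.INTER_CUBIC))
c=np.array([.4987,.1445]);y=.0326
ex=np.array([np.cos(y),np.sin(y)]);ey=np.array([-np.sin(y),np.cos(y)])
for z in(.0485,.0825):
  for a,b in((-9,-7),(-9,7),(9,7),(9,-7)):
    q=c+ex*a/1e3+ey*b/1e3; print(z,a,b,proj('wrist',[*q,z],K,T).round(1),(3.9*(proj('wrist',[*q,z],K,T)-[215,225])).round())
E
```

```text
0.0485 -9 -7 [323.  277.5] [421. 205.]
0.0485 -9 7 [298.9 277.6] [327. 205.]
0.0485 9 7 [298.3 248.1] [325.  90.]
0.0485 9 -7 [323. 248.] [421.  90.]
0.0825 -9 -7 [324.  302.7] [425. 303.]
0.0825 -9 7 [295.9 302.8] [315. 303.]
0.0825 9 7 [294.9 268.9] [312. 171.]
0.0825 9 -7 [324.1 268.8] [425. 171.]
```

View pics/w3c.png

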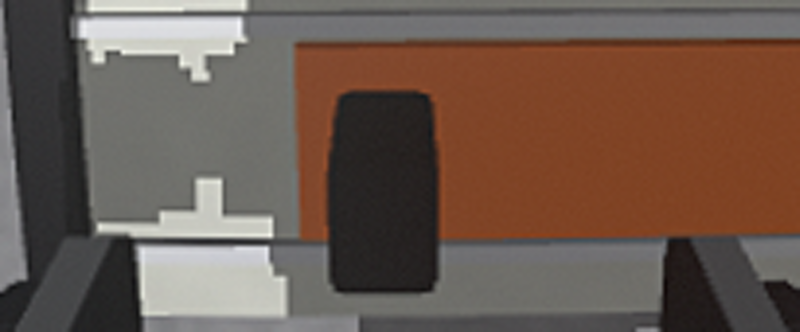

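```bash
python3 -m crank '[[[-0.1,0,1.6,0,0,0.1],[-0.1,-0.1,1.6,0,0,0],[-0.1,0,1.6,0,0,0],[0,0,0,0,0,0]]]'; python3 -m crank '[[[0,0,0,0,0,0],[0,0,0,0,0,0],[0,0,0,0,0,0],[0,0,0,0,0,0]]]' -1
```

```text
time_s: 3.05
eef_pos: [0.5032, 0.1375, 0.083]
tool_rot: [3.138, -0.011, 0.023]
ft_force: [-0.6, -0.6, -1.3]
opening: 0.0555
time_s: 3.38
eef_pos: [0.5056, 0.1357, 0.0894]
tool_rot: [3.139, -0.017, 0.021]
ft_force: [-0.8, 1.6, -12.0]
opening: 0.012
```

```bash
python3 - <<'E'
from rig import manip
s=manip.get_state(); print(s)
E
python3 snap.py w4; python3 snap.py s4 scene;python3 - <<'E'
from rig import manip
s=manip.get_state(); print(s)
E
```

```text
{'time_s': 3.3833, 'joints': array([ 0.1675704 ,  0.04777433,  1.87712434, -0.00538819,  1.20009677,
        1.71911272]), 'qd': array([-0.0055296 , -0.0122109 ,  0.00696142,  0.0038654 ,  0.01269121,
       -0.00163289]), 'tau': array([ -0.60950791, -52.31539965, -50.33411622,  -0.31716216,
        -0.92147682,   0.07896096]), 'eef_pos': array([0.50555962, 0.13567461, 0.08936232]), 'tool_rot': array([ 3.13904568, -0.01715704,  0.02118615]), 'ft_force': array([ -0.81075969,   1.58330439, -11.97824584]), 'wrist_torque': array([0.27195107, 0.14141918, 0.07180672]), 'opening': 0.012030414470814843}
{'time_s': 3.4833, 'joints': array([ 0.16783784,  0.04830692,  1.8772735 , -0.00559146,  1.19933667,
        1.71917601]), 'qd': array([ 0.00136422,  0.00451009, -0.00332462, -0.00440989,  0.00428686,
        0.0014836 ]), 'tau': array([-3.73391770e-01, -4.78950691e+01, -4.58636141e+01, -5.52696059e-02,
       -6.58080541e-01,  4.35558020e-02]), 'eef_pos': array([0.50558689, 0.13575429, 0.08901442]), 'tool_rot': array([ 3.138871  , -0.01726231,  0.02146778]), 'ft_force': array([-1.57690415, -0.28269856,  1.18763116]), 'wrist_torque': array([-0.02249041,  0.30462496,  0.0696399 ]), 'opening': 0.011685633366749729}
```

View pics/w4.png

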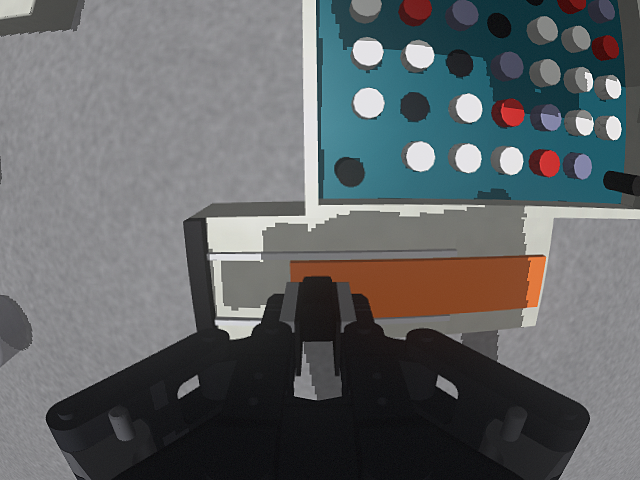

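View pics/s4.png

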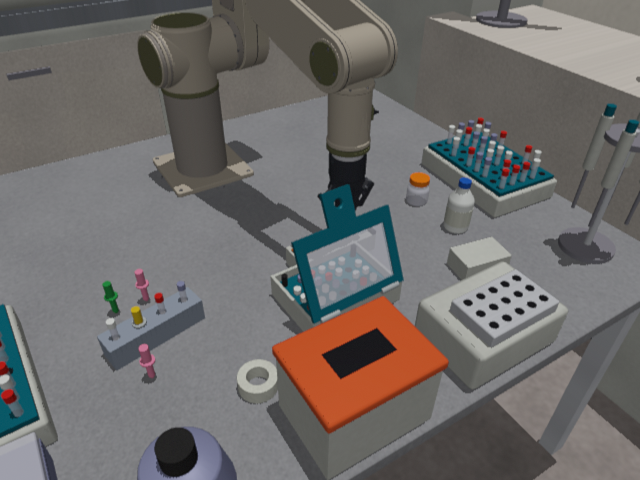

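The wrist view shows the grip held between the pads at (318,300). Next I slide the shutter left.

```bash
python3 -m crank '[[[0,-0.5,0.1,0,0,0],[0,-0.6,0.1,0,0,0],[0,-0.6,0.1,0,0,0],[0,-0.6,0.1,0,0,0],[0,-0.6,0.1,0,0,0]]]'; python3 -m crank '[[[0,-0.4,0.1,0,0,0],[0,-0.3,0.1,0,0,0]]]';python3 -m crank '[[[0,-0.3,0.1,0,0,0],[0,-0.3,0.1,0,0,0]]]'; python3 snap.py w5
```

```text
time_s: 3.9
eef_pos: [0.5047, 0.1652, 0.0888]
tool_rot: [3.136, -0.016, 0.021]
ft_force: [-6.4, -2.3, 7.8]
opening: 0.0117
time_s: 4.07
eef_pos: [0.5045, 0.1736, 0.0888]
tool_rot: [3.136, -0.016, 0.022]
ft_force: [-5.4, -1.7, 8.0]
opening: 0.0118
time_s: 4.23
eef_pos: [0.5043, 0.1766, 0.0885]
tool_rot: [3.127, -0.015, 0.024]
ft_force: [-5.1, -29.5, 12.1]
opening: 0.0119
```

View pics/w5.png

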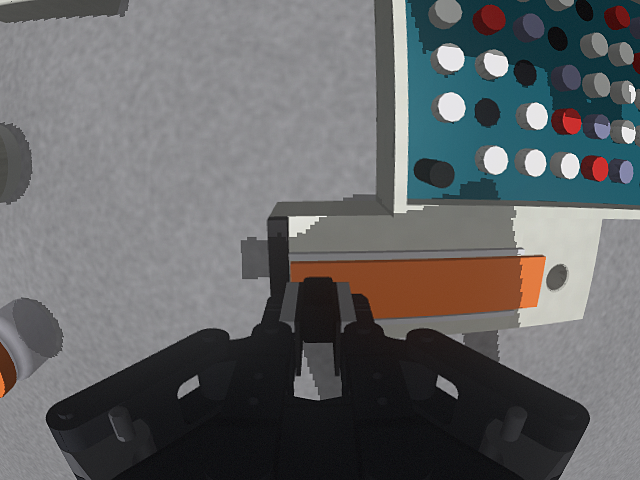

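The force rises to −29.5 N in y at the stop. The shutter lies against the black stop, and the hole is open at (557,277). I'll release and rise.

```bash
python3 - <<'E'
from h import *; import pickle
d=pickle.load(open('pics/w5.pkl','rb'));K,T=d['K'],d['T']
print(atz('wrist',(557,277),.044,K,T))
for px in ((272,217),(287,216),(602,219),(583,319)): print(atz('wrist',px,.044,K,T))
E
python3 -m crank '[[[0,0,0,0,0,0],[0,0,0,0,0,0],[0,0,0,0,0,0]]]' 0.3; python3 -m crank '[[[0,0,-2,0,0,0],[0,0,-3.5,0,0,0],[0,0,-3.5,0,0,0],[0,0,-3.5,0,0,0],[0,0,-3.5,0,0,0],[0,0,-3.5,0,0,0],[0,0,-3,0,0,0],[0,0,0,0,0,0]]]' ; python3 snap.py w6;python3 snap.py t6 top; python3 snap.py s6 scene
```

```text
[0.50356389 0.03568114 0.044     ]
[0.53422283 0.19748916 0.044     ]
[0.53482002 0.1903953  0.044     ]
[0.53937387 0.00651141 0.044     ]
[0.47365802 0.00345331 0.044     ]
time_s: 4.53
eef_pos: [0.5056, 0.176, 0.0901]
tool_rot: [3.125, -0.017, 0.023]
ft_force: [0.1, -1.1, -0.3]
opening: 0.0477
time_s: 5.2
eef_pos: [0.4994, 0.1831, 0.3232]
tool_rot: [3.128, -0.014, 0.026]
ft_force: [0.4, 0.7, 1.3]
opening: 0.0554
```

View pics/w6.png

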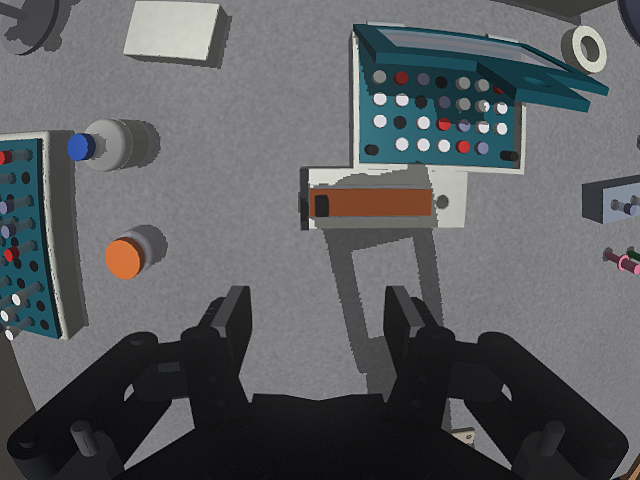

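View pics/t6.png

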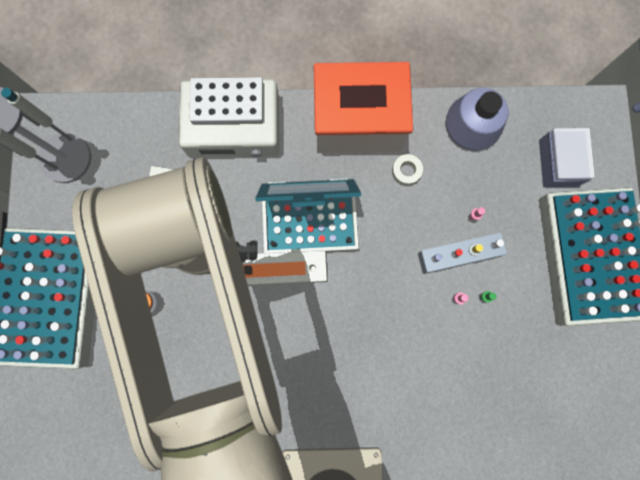

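The shutter stayed at the stop and the hole is clear at wrist (442,202). Next I go behind the lid with closed fingers.

```bash
python3 - <<'E'
from h import *; import pickle
d=pickle.load(open('pics/w6.pkl','rb'));K,T=d['K'],d['T']
print('hole w6',atz('wrist',(442,202),.044,K,T),'top',atz('top',(313,268),.044))
hx,hy=.696,.042
ux=np.array([np.cos(.0326),np.sin(.0326)])
for a in (1.0,1.1,1.15,1.2,1.25):
    q=lambda r,y:np.array([hx-r*np.cos(a)*ux[0]-y*ux[1],hy-r*np.cos(a)*ux[1]+y*ux[0],.054+r*np.sin(a)])
    print(a,[proj('wrist',q(r,y),K,T).round(0).tolist() for r,y in((.218,.03),(.218,-.03),(.156,.105))],[proj('scene',q(r,y)).round(0).tolist() for r,y in((.218,.03),(.218,-.03),(.156,.105),(.156,-.105))])
E
python3 plan.py .70 .042 .35 .033
```

```text
hole w6 [0.50268589 0.03553218 0.044     ] top [0.50580017 0.03417277 0.044     ]
1.0 [[504.0, 134.0], [575.0, 143.0], [373.0, 83.0]] [[337.0, 185.0], [310.0, 195.0], [379.0, 205.0], [284.0, 242.0]]
1.1 [[513.0, 103.0], [586.0, 115.0], [375.0, 63.0]] [[344.0, 185.0], [316.0, 195.0], [383.0, 205.0], [288.0, 242.0]]
1.15 [[516.0, 86.0], [590.0, 100.0], [375.0, 52.0]] [[347.0, 185.0], [319.0, 195.0], [386.0, 205.0], [290.0, 243.0]]
1.2 [[520.0, 69.0], [594.0, 85.0], [376.0, 41.0]] [[350.0, 186.0], [322.0, 196.0], [389.0, 206.0], [292.0, 244.0]]
1.25 [[522.0, 51.0], [597.0, 69.0], [376.0, 30.0]] [[354.0, 186.0], [326.0, 197.0], [391.0, 206.0], [295.0, 245.0]]
7
[[[2.85, 2.09, -0.45, 0.1, 0.0, -0.1], [2.84, 2.09, -0.46, 0.1, 0.0, -0.1], [2.84, 2.09, -0.46, 0.1, 0.0, -0.1], [2.84, 2.09, -0.47, 0.1, 0.0, -0.1], [2.84, 2.09, -0.48, 0.1, 0.0, -0.1], [2.83, 2.09, -0.48, 0.1, 0.0, -0.1], [2.83, 2.1, -0.49, 0.1, 0.0, -0.1]]]
```

View pics/s6.png

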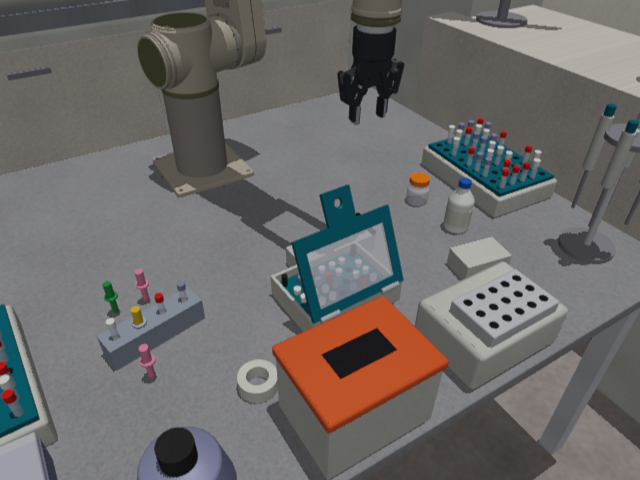

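```bash
python3 -m crank '[[[2.6,2,-0.6,0.1,0,0],[2.8,2.1,-0.6,0.1,0,0],[2.8,2.1,-0.6,0.1,0,0],[2.8,2.1,-0.5,0.1,0,0],[2.8,2.1,-0.3,0.1,0,0],[2.8,2.1,0,0.1,0,0],[2.8,2.1,0,0.1,0,0],[0,0,0,0,0,0]]]' -1; python3 plan.py .705 .042 .215 .033; python3 snap.py s7 scene
```

```text
time_s: 6.02
eef_pos: [0.6961, 0.0385, 0.3176]
tool_rot: [3.14, 0.028, 0.033]
ft_force: [-0.1, -0.4, -2.1]
opening: -0.0006
3
[[[0.39, -0.11, 3.41, 0.0, 0.5, 0.0], [0.36, -0.11, 3.42, 0.0, 0.5, 0.0], [0.33, -0.11, 3.42, 0.0, 0.5, 0.0]]]
```

View pics/s7.png

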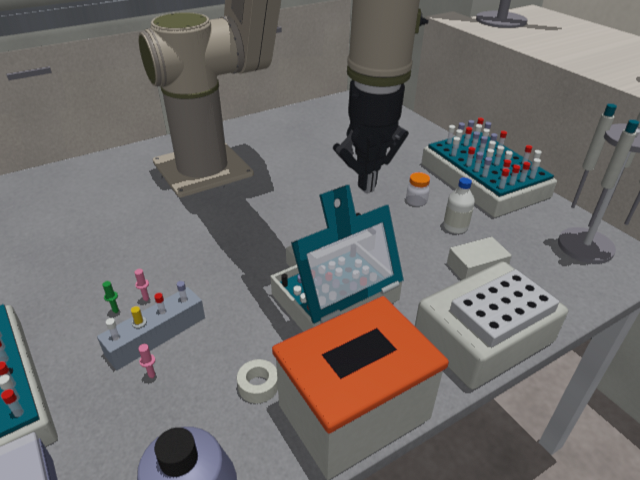

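```bash
python3 -m crank '[[[0.4,-0.1,3.3,0,0.5,0],[0.3,-0.1,3.4,0,0.5,0],[0.3,-0.1,3.2,0,0.5,0],[0,0,0,0,0,0]]]'; python3 snap.py w8;  python3 snap.py s8 scene
```

```text
time_s: 6.4
eef_pos: [0.7002, 0.045, 0.2098]
tool_rot: [-3.14, 0.008, 0.033]
ft_force: [-2.5, 0.7, -2.7]
opening: 0.0001
```

View pics/s8.png

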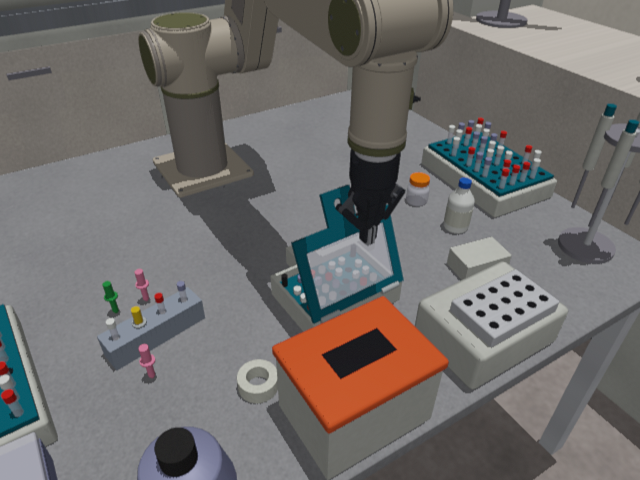

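View pics/w8.png

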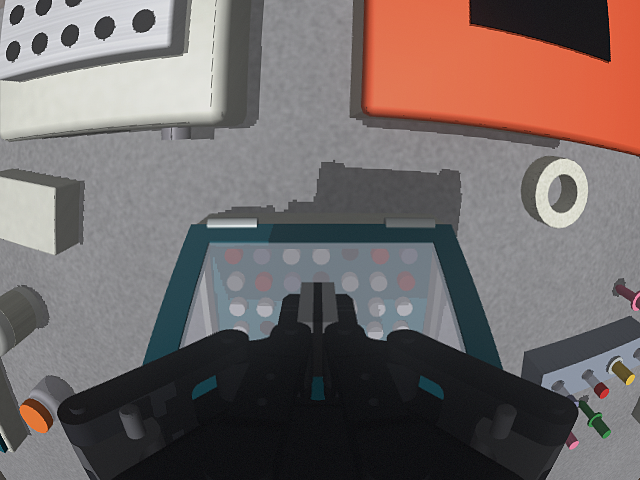

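The closed fingers are behind the upper part of the lid, centred at (318,300). I push toward the robot in small steps and watch the force.

```bash
python3 -m crank '[[[-1.5,0,-0.1,0,0,0],[-1.5,0,-0.1,0,0,0],[-1,0,0,0,0,0],[-1,0,0,0,0,0]]]';  python3 -m crank '[[[-1,0,0.2,0,0,0],[-1,0,0.3,0,0,0]]]'
```

```text
time_s: 6.83
eef_pos: [0.6544, 0.045, 0.2314]
tool_rot: [-3.141, -0.012, 0.036]
ft_force: [0.6, 0.4, -0.3]
opening: 0.0001
time_s: 7.0
eef_pos: [0.6359, 0.0452, 0.2352]
tool_rot: [-3.141, -0.023, 0.037]
ft_force: [-0.3, -0.1, -0.6]
opening: 0.0004
```

```bash
python3 -m crank '[[[1.4,0,1,0,1,0],[0.4,0,1.4,0,1,0],[0,0,0.6,0,0,0]]]'
```

```text
time_s: 7.25
eef_pos: [0.6583, 0.0473, 0.2204]
tool_rot: [3.141, -0.077, 0.038]
ft_force: [-1.0, 0.1, -1.8]
opening: -0.0001
```

```bash
python3 -m crank '[[[0,0.1,0.6,0,-2,0],[0,0.2,0.6,0,-2,0],[0,0,0.2,0,0,0]]]'
```

```text
time_s: 7.5
eef_pos: [0.6608, 0.0454, 0.2154]
tool_rot: [3.141, -0.014, 0.04]
ft_force: [-0.5, 0.1, -0.3]
opening: 0.0001
```

```bash
python3 -m crank '[[[-0.7,0,0.8,0,-0.4,0],[-0.8,0,0.9,0,-0.4,0],[-0.8,0,0.9,0,-0.4,0]]]';  python3 -m crank '[[[-0.8,0,0.8,0,-0.4,0],[-0.8,0,0.8,0,-0.4,0],[-0.8,0,0.8,0,-0.4,0]]]'
```

```text
time_s: 7.75
eef_pos: [0.6406, 0.045, 0.195]
tool_rot: [3.141, -0.004, 0.04]
ft_force: [0.5, 0.2, 1.7]
opening: -0.0001
time_s: 8.0
eef_pos: [0.6146, 0.0444, 0.1718]
tool_rot: [3.14, 0.013, 0.041]
ft_force: [0.5, -0.3, 0.4]
opening: -0.0002
```

```bash
python3 snap.py s9 scene; python3 -m crank '[[[-1.1,0,0.8,0,0.4,0],[-1.1,0,1,0,0.4,0],[-0.9,0,1,0,0,0],[-0.7,0,1.1,0,0,0]]]'
```

```text
time_s: 8.38
eef_pos: [0.5742, 0.0432, 0.1333]
tool_rot: [3.14, -0.007, 0.041]
ft_force: [1.0, -0.1, -0.1]
opening: 0.0002
```

View pics/s9.png

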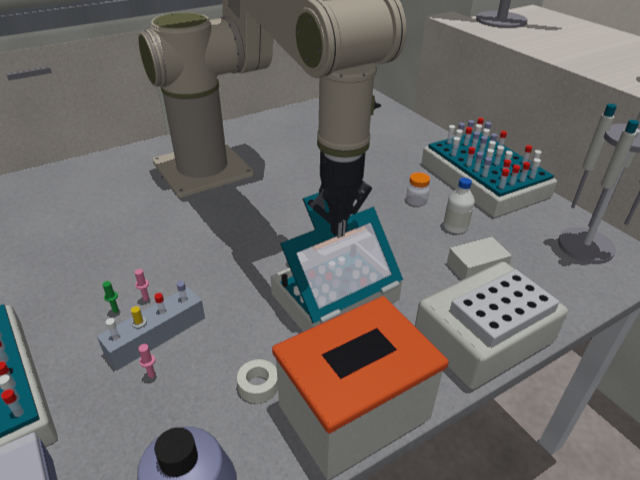

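The scene view shows the lid folding with the fingers on its front bar near (343,228). I continue along the arc.

```bash
python3 -m crank '[[[-0.6,0,1.2,0,0,0],[-0.4,0,1.2,0,0,0],[-0.2,0,1,0,0,0]]]'; python3 -m crank '[[[-0.1,0,0.7,0,0,0],[0,0,0.5,0,0,0],[0,0,0.3,0,0,0]]]';python3 snap.py s10 scene
```

```text
time_s: 8.63
eef_pos: [0.5608, 0.0429, 0.0988]
tool_rot: [3.14, -0.011, 0.041]
ft_force: [0.2, -0.7, -0.7]
opening: -0.0
time_s: 8.88
eef_pos: [0.5583, 0.0429, 0.0812]
tool_rot: [3.14, -0.009, 0.041]
ft_force: [-2.9, 0.2, 6.2]
opening: 0.0004
```

View pics/s10.png

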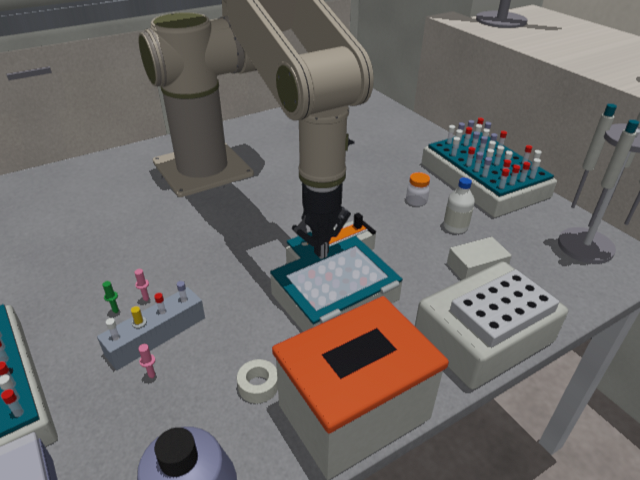

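The lid is down on its pads with 6 N up on the tool. I lift off and look at the lug hole.

```bash
python3 -m crank '[[[0,0,-2.5,0,0,0],[0,0,-3.5,0,0,0],[-2,0,-3,0,0,0],[-3,0,-1.5,0,0,0],[-3,0,-0.5,0,0,0],[-3,0,0.5,0,0,0],[-1.5,0,0.5,0,0,0],[0,0,0,0,0,0]]]' 0.3; python3 snap.py w11; python3 snap.py t11 top
```

```text
time_s: 9.6
eef_pos: [0.4316, 0.0377, 0.1866]
tool_rot: [3.14, -0.012, 0.041]
ft_force: [-1.4, -0.4, -0.2]
opening: 0.0551
```

View pics/w11.png

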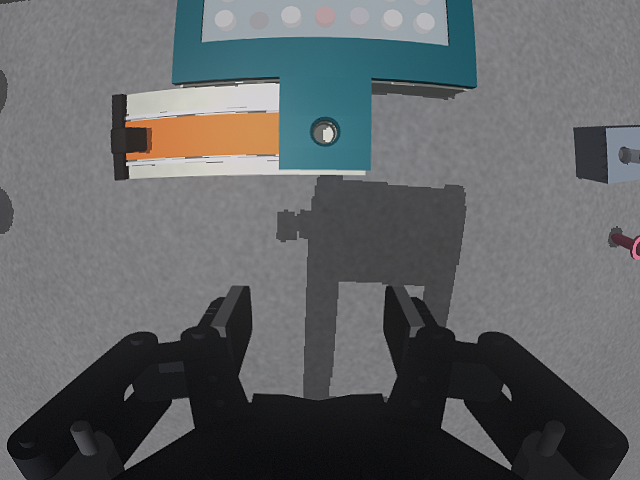

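View pics/t11.png

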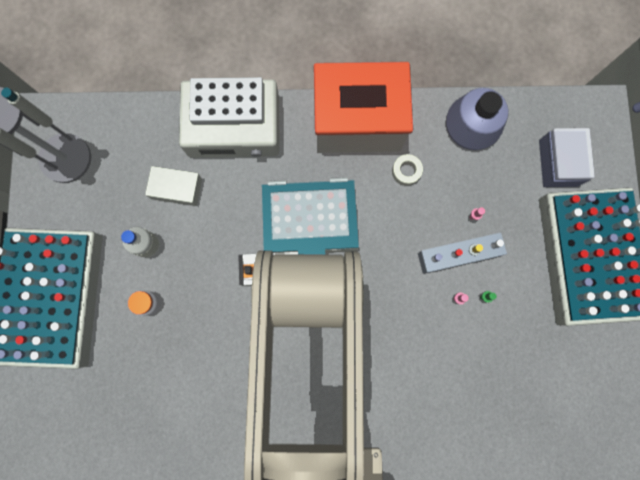

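```bash
python3 - <<'E'
from h import *; import pickle
d=pickle.load(open('pics/w11.pkl','rb'));K,T=d['K'],d['T']
cv2.imwrite('pics/w11c.png',cv2.resize(d['frame'][90:180,270:380],None,fx=6,fy=6,interpolation=cv2.INTER_CUBIC))
print(T[:3,3],atz('wrist',(324.5,131.5),.0696,K,T), proj('wrist',[.503,.036,.044],K,T))
g=lambda px:atz('wrist',px,.0685,K,T)
for px in ((279,80),(279,170),(371,170),(371,80)): print(g(px))
E
```

```text
[0.497627   0.03977227 0.31282382] [0.50336556 0.03536677 0.0696    ] [322.90779581 132.77133677]
[0.53671    0.06624955 0.0685    ]
[0.47698275 0.06416878 0.0685    ]
[0.47962324 0.00355395 0.0685    ]
[0.53951481 0.00653153 0.0685    ]
```

View pics/w11c.png

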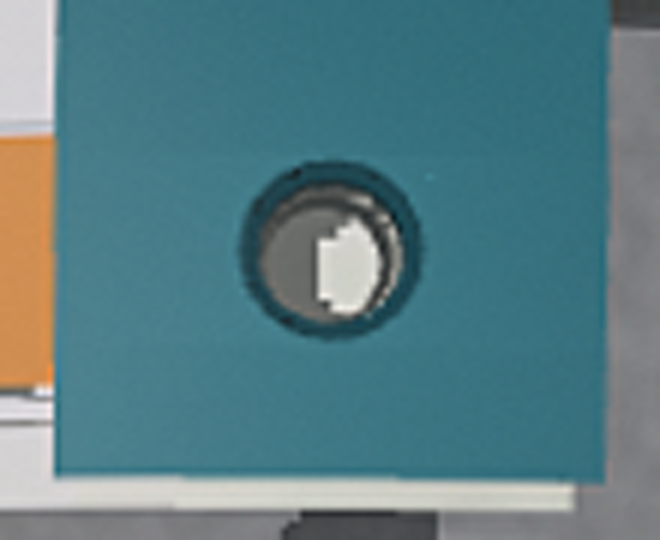

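The lug hole in the crop is concentric with the open ledge hole, with no orange visible, at about (0.5033, 0.035). Next is the pin.

```bash
python3 plan.py .535 -.3285 .20 1.775
```

```text
16
[[[0.54, 2.31, -0.07, 0.0, 0.0, -6.2], [0.29, 2.36, -0.07, 0.0, 0.0, -6.2], [0.03, 2.37, -0.07, 0.0, 0.0, -6.2], [-0.23, 2.36, -0.07, 0.0, 0.0, -6.2], [-0.48, 2.32, -0.08, 0.0, 0.0, -6.2], [-0.73, 2.26, -0.08, 0.0, 0.0, -6.2], [-0.97, 2.17, -0.08, 0.0, 0.0, -6.2], [-1.2, 2.05, -0.08, 0.0, 0.0, -6.2], [-1.41, 1.91, -0.08, 0.0, 0.0, -6.2], [-1.61, 1.74, -0.08, 0.0, 0.0, -6.2], [-1.79, 1.56, -0.08, 0.0, 0.0, -6.2], [-1.95, 1.35, -0.08, 0.0, 0.0, -6.2], [-2.08, 1.14, -0.08, 0.0, 0.0, -6.2], [-2.2, 0.9, -0.08, 0.0, 0.0, -6.2], [-2.28, 0.66, -0.08, 0.0, 0.0, -6.2], [-2.34, 0.41, -0.08, 0.0, 0.0, -6.2]]]
```

```bash
python3 -m crank '[[[0.5,2.3,-0.2,0,0,-6.2],[0.3,2.4,-0.2,0,0,-6.2],[0,2.4,-0.2,0,0,-6.2],[-0.2,2.4,-0.2,0,0,-6.2],[-0.5,2.3,-0.2,0,0,-6.2],[-0.7,2.3,-0.2,0,0,-6.2],[-1,2.2,-0.2,0,0,-6.2],[-1.2,2,-0.2,0,0,-6.2],[-1.4,1.9,-0.2,0,0,-6.2],[-1.6,1.7,-0.2,0,0,-6.2]]]' 0.3; python3 plan.py .535 -.3285 .19 1.775
```

```text
time_s: 10.53
eef_pos: [0.5152, -0.2004, 0.2103]
tool_rot: [3.124, -0.008, 1.175]
ft_force: [0.6, 0.2, 1.2]
opening: 0.0551
6
[[[-1.84, 1.12, 0.34, 0.2, 0.0, -5.7], [-1.95, 0.93, 0.34, 0.2, 0.0, -5.7], [-2.03, 0.73, 0.34, 0.2, 0.0, -5.7], [-2.09, 0.53, 0.34, 0.2, 0.0, -5.7], [-2.14, 0.32, 0.34, 0.2, 0.0, -5.7], [-2.16, 0.1, 0.34, 0.2, 0.0, -5.7]]]
```

```bash
python3 -m crank '[[[-1.8,1.1,0.3,0.2,0,-5.7],[-1.9,0.9,0.3,0.2,0,-5.7],[-2,0.7,0.3,0.2,0,-5.7],[-2.1,0.5,0.3,0.2,0,-5.7],[-2,0.3,0.3,0.2,0,-4.5],[-1,0.1,0.3,0,0,-2],[0,0,0,0,0,0]]]'; python3 snap.py w12;  python3 snap.py t12 top
```

```text
time_s: 11.12
eef_pos: [0.5436, -0.3305, 0.1883]
tool_rot: [3.137, -0.001, 1.715]
ft_force: [-1.3, -1.0, -0.6]
opening: 0.0556
```

View pics/w12.png

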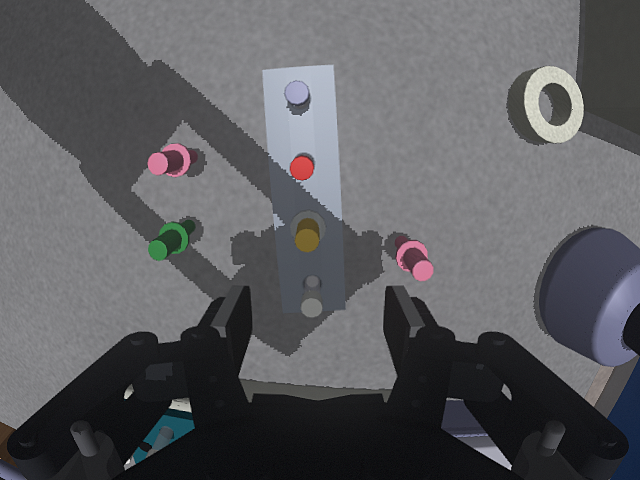

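View pics/t12.png

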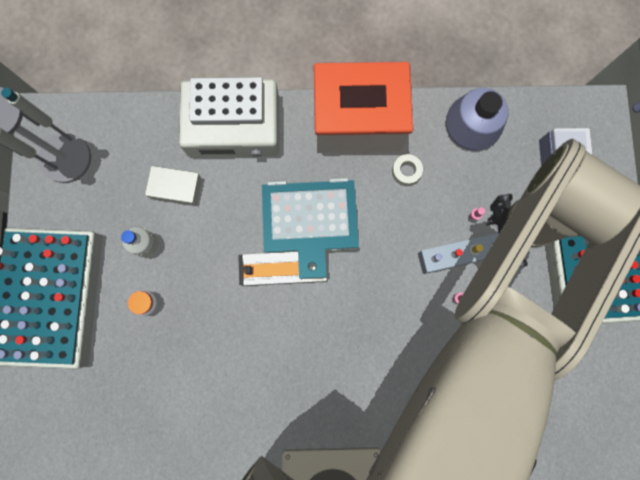

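```bash
python3 - <<'E'
from h import *; import pickle
d=pickle.load(open('pics/w12.pkl','rb'));K,T=d['K'],d['T']
cv2.imwrite('pics/w12c.png',cv2.resize(d['frame'][200:270,270:350],None,fx=7,fy=7,interpolation=cv2.INTER_CUBIC))
d=pickle.load(open('pics/t12.pkl','rb'))
cv2.imwrite('pics/t12c.png',cv2.resize(d['frame'][245:290,285:340],None,fx=10,fy=10,interpolation=cv2.INTER_CUBIC))
E
```

```text
(no output)
```

View pics/w12c.png

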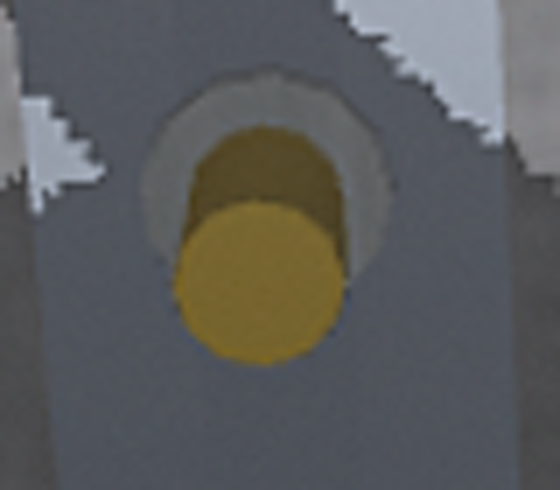

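View pics/t12c.png

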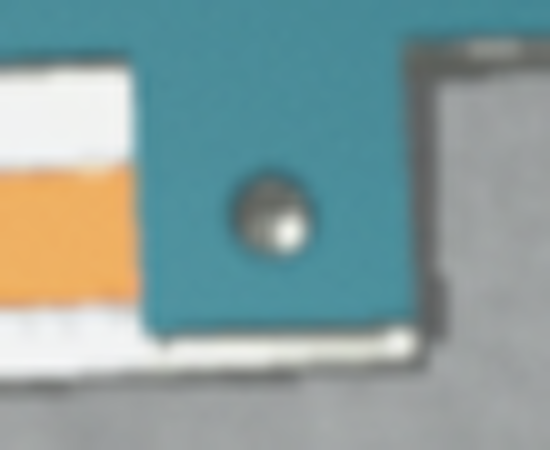

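```bash
python3 - <<'E'
from h import *; import pickle
d=pickle.load(open('pics/w12.pkl','rb'));K,T=d['K'],d['T']
print('pin w12',atz('wrist',(270+260/7,200+284/7),.088,K,T),'collar',atz('wrist',(270+266/7,200+192/7),.056,K,T))
print('hole top',atz('top',(285+27.2,245+21.5),.0696))
s=manip.get_state();print(s['eef_pos'],s['tool_rot'])
E
python3 plan.py .536 -.3275 .079 1.775
```

```text
pin w12 [ 0.53614086 -0.32880042  0.088     ] collar [ 0.53595605 -0.32826334  0.056     ]
hole top [0.50665557 0.03574035 0.0696    ]
[ 0.54333905 -0.32851811  0.18883633] [ 3.13725082e+00 -1.30929810e-03  1.71301532e+00]
3
[[[0.06, -0.25, 3.66, 0.1, 0.0, -1.2], [0.07, -0.25, 3.66, 0.1, 0.0, -1.2], [0.08, -0.24, 3.66, 0.1, 0.0, -1.2]]]
```

```bash
python3 -m crank '[[[0.1,-0.3,2,0.1,0,-1.2],[0.1,-0.3,2,0.1,0,-1.2],[0.1,-0.3,1.5,0,0,-1.2],[0,0,0,0,0,0]]]'; python3 plan.py .5358 -.3285 .081 1.775
```

```text
time_s: 11.55
eef_pos: [0.5374, -0.3249, 0.1344]
tool_rot: [3.137, 0.001, 1.774]
ft_force: [0.3, 0.7, -0.3]
opening: 0.0557
2
[[[-0.16, -0.13, 2.67, 0.1, 0.0, 0.0], [-0.16, -0.12, 2.67, 0.1, 0.0, 0.0]]]
```

```bash
python3 -m crank '[[[-0.2,-0.1,1.3,0.1,0,0],[-0.1,-0.1,1.3,0.1,0,0],[-0.1,-0.1,1.2,0,0,0]]]'; python3 plan.py .5358 -.3285 .081 1.775
```

```text
time_s: 11.8
eef_pos: [0.5388, -0.3293, 0.099]
tool_rot: [3.135, 0.006, 1.772]
ft_force: [0.1, -0.7, 1.0]
opening: 0.0556
1
[[[0.15, -0.29, 1.8, 0.4, 0.3, -0.2]]]
```

```bash
python3 -m crank '[[[0,-0.3,0.9,0.2,0.2,0],[0.1,-0.2,0.6,0.2,0.2,0],[0,-0.1,0.2,0,0,0]]]'; python3 plan.py .5358 -.3285 .081 1.775
```

```text
time_s: 12.05
eef_pos: [0.5316, -0.3286, 0.0776]
tool_rot: [-3.138, -0.004, 1.771]
ft_force: [-0.3, 0.3, -1.1]
opening: 0.0558
1
[[[-0.07, 0.42, -0.35, -0.2, -0.2, -0.2]]]
```

```bash
python3 -m crank '[[[0,0.3,-0.3,0,0,0],[0,0.05,-0.05,0,0,0]]]'; python3 plan.py .5358 -.3285 .081 1.775
```

```text
time_s: 12.22
eef_pos: [0.5343, -0.3278, 0.0801]
tool_rot: [-3.137, -0.006, 1.77]
ft_force: [-0.3, -0.9, 0.3]
opening: 0.0558
1
[[[-0.1, 0.14, -0.09, -0.3, -0.3, -0.3]]]
```

```bash
python3 -m crank '[[[-0.1,0.1,0,-0.2,-0.2,0],[0,0,0,0,0,0],[0,0,0,0,0,0],[0,0,0,0,0,0],[0,0,0,0,0,0]]]' -1; python3 snap.py w13
```

```text
time_s: 12.63
eef_pos: [0.5376, -0.3298, 0.0833]
tool_rot: [3.139, 0.002, 1.77]
ft_force: [0.1, -0.0, -1.4]
opening: 0.0135
```

View pics/w13.png

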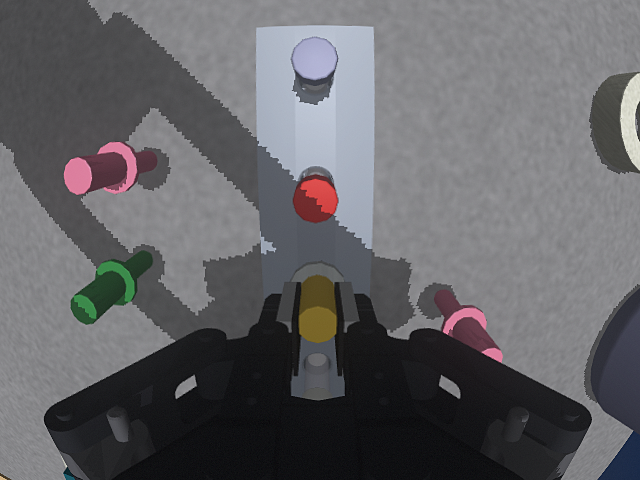

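The pads hold the yellow head at (318,305). I lift it straight up.

```bash
python3 -m crank '[[[0,0,-1,0,0,0],[0,0,-1.2,0,0,0],[0,0,-1.5,0,0,0],[0,0,-1.5,0,0,0],[0,0,-2,0,0,0],[0,0,-2,0,0,0],[0,0,-2,0,0,0],[0,0,-0.5,0,0,0]]]'; python3 snap.py w14; python3 snap.py s14 scene; python3 plan.py .503 .035 .21 1.6
```

```text
time_s: 13.35
eef_pos: [0.5367, -0.3291, 0.2105]
tool_rot: [3.139, 0.002, 1.77]
ft_force: [1.0, -0.7, -0.5]
opening: 0.0141
10
[[[3.63, 0.39, -0.02, 0.0, 0.0, 1.0], [3.64, 0.33, -0.02, 0.0, 0.0, 1.0], [3.64, 0.27, -0.02, 0.0, 0.0, 1.0], [3.65, 0.21, -0.02, 0.0, 0.0, 1.0], [3.65, 0.15, -0.02, 0.0, 0.0, 1.0], [3.65, 0.08, -0.02, 0.0, 0.0, 1.0], [3.65, 0.02, -0.02, 0.0, 0.0, 1.0], [3.65, -0.04, -0.02, 0.0, 0.0, 1.0], [3.65, -0.1, -0.02, 0.0, 0.0, 1.0], [3.65, -0.17, -0.02, 0.0, 0.0, 1.0]]]
```

View pics/s14.png

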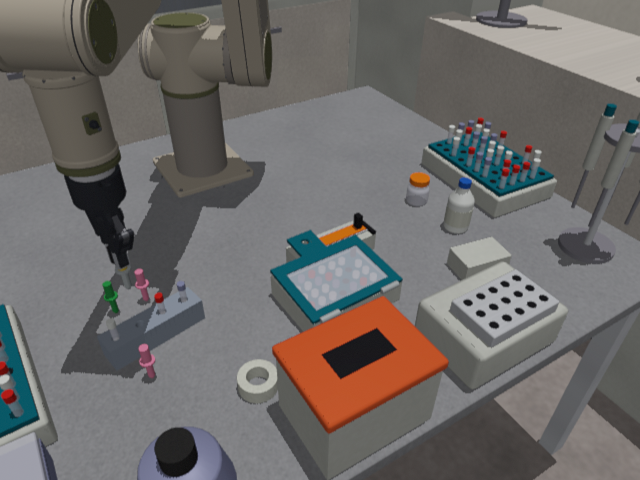

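View pics/w14.png

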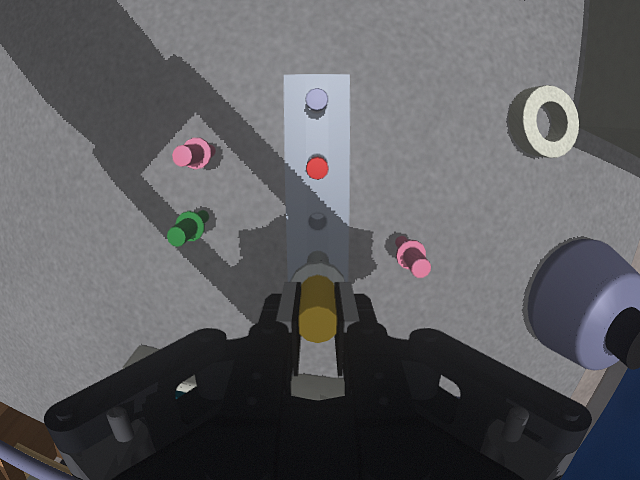

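```bash
cat > inhand.py <<'E'
import sys,pickle; from h import *
n=sys.argv[1]; d=pickle.load(open(f'pics/{n}.pkl','rb'));K,T=d['K'],d['T']
s=manip.get_state(); Rt=R.from_euler('xyz',s['tool_rot']).as_matrix(); p=np.array(s['eef_pos'])
print('cam in tool',Rt.T@(T[:3,3]-p))
cv2.imwrite(f'pics/{n}h.png',cv2.resize(d['frame'][250:350,270:370],None,fx=6,fy=6,interpolation=cv2.INTER_CUBIC))
def hit(px,zt):
    o,dd=ray('wrist',px,K,T); o=Rt.T@(o-p); dd=Rt.T@dd; return o+dd*(zt-o[2])/dd[2]
for a in sys.argv[2:]:
    u,v,z=map(float,a.split(',')); print(a,(hit((270+u/6,250+v/6),z/1e3)*1e3).round(1))
E
python3 inhand.py w14
```

```text
cam in tool [ 0.06776302 -0.00088871 -0.12781002]
```

View pics/w14h.png

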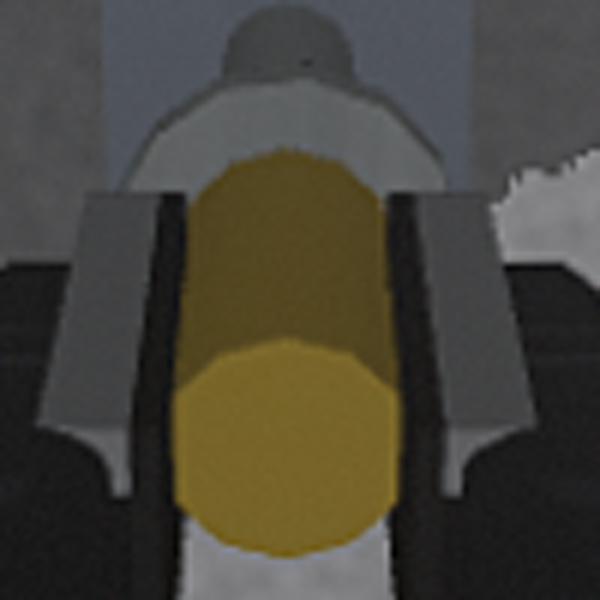

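```bash
python3 inhand.py w14 287,447,-5 287,447,5 287,240,27 287,240,37; python3 plan.py .503 .035 .21 1.6
python3 - <<'E'
from h import *; import pickle
# predicted projection of head-top diameter, w12 check of focal: rack head dia there
d=pickle.load(open('pics/w12.pkl','rb'));K,T=d['K'],d['T']
a=proj('wrist',[.536-.008,-.3288,.088],K,T);b=proj('wrist',[.536+.008,-.3288,.088],K,T);print(np.linalg.norm(a-b)*7,'seen 172')
E
```

```text
cam in tool [ 0.06776302 -0.00088871 -0.12781002]
287,447,-5 [-0.6 -0.6 -5. ]
287,447,5 [-6.2 -0.6  5. ]
287,240,27 [-0.5 -0.6 27. ]
287,240,37 [-4.9 -0.6 37. ]
10
[[[3.63, 0.39, -0.02, 0.0, 0.0, 1.0], [3.64, 0.33, -0.02, 0.0, 0.0, 1.0], [3.64, 0.27, -0.02, 0.0, 0.0, 1.0], [3.65, 0.21, -0.02, 0.0, 0.0, 1.0], [3.65, 0.15, -0.02, 0.0, 0.0, 1.0], [3.65, 0.08, -0.02, 0.0, 0.0, 1.0], [3.65, 0.02, -0.02, 0.0, 0.0, 1.0], [3.65, -0.04, -0.02, 0.0, 0.0, 1.0], [3.65, -0.1, -0.02, 0.0, 0.0, 1.0], [3.65, -0.17, -0.02, 0.0, 0.0, 1.0]]]
177.0610420041336 seen 172
```

```bash
python3 -m crank '[[[3.4,0.4,0,0,0,1],[3.6,0.3,0,0,0,1],[3.6,0.3,0,0,0,1],[3.6,0.2,0,0,0,1],[3.6,0.1,0,0,0,1],[3.6,0.1,0,0,0,1],[3.6,0,0,0,0,1],[3.6,0,0,0,0,1],[3,-0.1,0,0,0,1],[2,-0.1,0,0,0,0],[0.5,0,0,0,0,0],[0,0,0,0,0,0]]]'; python3 snap.py w15;  python3 snap.py t15 top; python3 plan.py .503 .035 .17 1.6
```

```text
time_s: 14.45
eef_pos: [0.4945, 0.0266, 0.1882]
tool_rot: [-3.118, -0.007, 1.601]
ft_force: [-0.2, 0.2, -1.0]
opening: 0.0133
1
[[[0.96, 0.89, 1.83, -1.3, -0.4, -0.1]]]
```

View pics/w15.png

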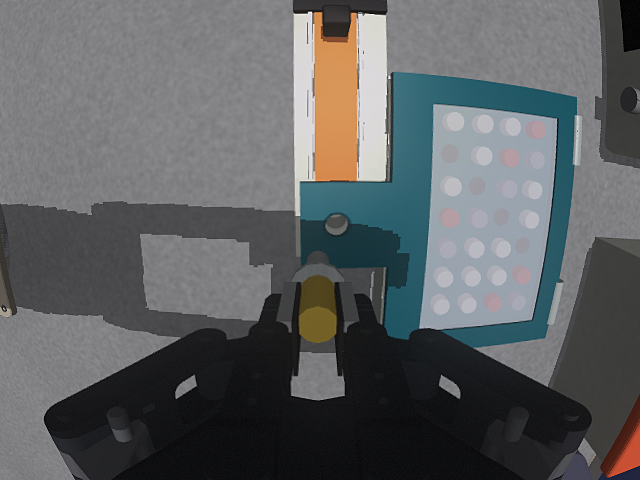

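```bash
cat > hole.py <<'E'
import sys,pickle; from h import *
n=sys.argv[1]; d=pickle.load(open(f'pics/{n}.pkl','rb'));K,T=d['K'],d['T']
u0,v0=int(sys.argv[2])-30,int(sys.argv[3])-30
cv2.imwrite(f'pics/{n}o.png',cv2.resize(d['frame'][v0:v0+60,u0:u0+60],None,fx=8,fy=8,interpolation=cv2.INTER_CUBIC))
if len(sys.argv)>4: print(atz('wrist',(u0+float(sys.argv[4])/8,v0+float(sys.argv[5])/8),.0696,K,T))
E
python3 hole.py w15 336 224
```

```text
(no output)
```

View pics/w15o.png

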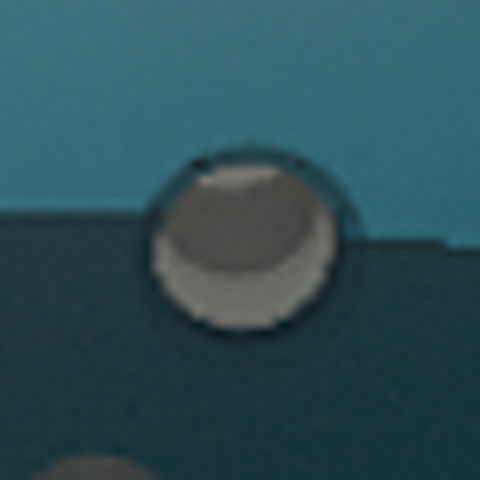

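```bash
python3 hole.py w15 336 224 250 245; python3 plan.py .503 .035 .175 1.6 2
```

```text
[0.50382725 0.03625654 0.0696    ]
2
[[[0.48, 0.44, 0.66, -0.7, -0.2, 0.0], [0.49, 0.43, 0.67, -0.7, -0.2, 0.0]]]
```

```bash
python3 -m crank '[[[0.5,0.4,0.5,-0.7,-0.2,0],[0.4,0.4,0.3,-0.6,-0.2,0],[0,0,0,0,0,0],[0,0,0,0,0,0]]]'; python3 plan.py .5035 .0357 .165 1.6 2
```

```text
time_s: 14.88
eef_pos: [0.5036, 0.031, 0.1784]
tool_rot: [3.141, 0.003, 1.594]
ft_force: [-0.6, 0.6, 0.3]
opening: 0.0141
2
[[[0.23, 0.0, 0.67, 0.0, 0.1, -0.2], [0.23, 0.0, 0.67, 0.0, 0.1, -0.2]]]
```

```bash
python3 -m crank '[[[0.3,0,0.5,0,0.1,0],[0.2,-0.1,0.5,0,0,0],[0,0,0,0,0,0]]]'; python3 snap.py w16; python3 plan.py .5035 .0357 .155 1.6 2; python3 snap.py s16 scene
```

```text
time_s: 15.13
eef_pos: [0.5027, 0.0352, 0.1674]
tool_rot: [3.141, 0.001, 1.592]
ft_force: [0.3, -0.5, -0.6]
opening: 0.0141
2
[[[0.03, 0.03, 0.64, 0.0, 0.0, -0.2], [0.03, 0.03, 0.64, 0.0, 0.0, -0.2]]]
```

View pics/w16.png

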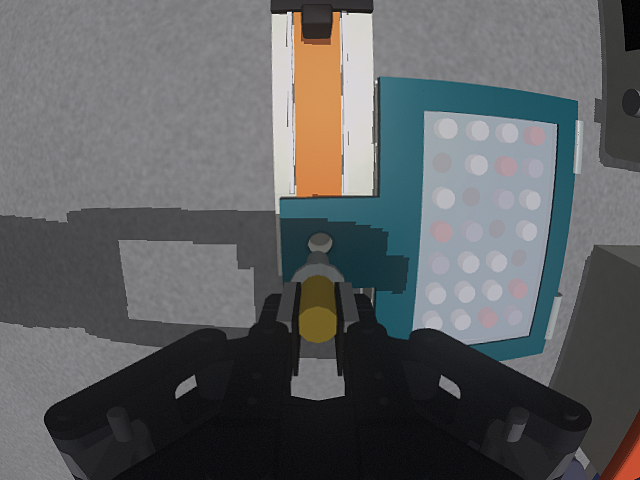

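View pics/s16.png

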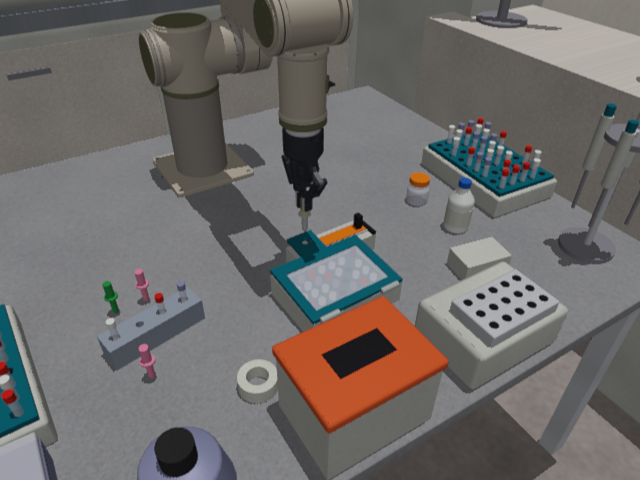

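```bash
python3 inhand.py w16 287,440,-5; python3 hole.py w16 319 248 240 195; python3 - <<'E'
from h import *; import pickle
d=pickle.load(open('pics/w16.pkl','rb'));K,T=d['K'],d['T']
for z in(.094,.084,.0696): print(z,proj('wrist',[.5027,.0352,z],K,T))
E
```

```text
cam in tool [ 0.06786826 -0.00118873 -0.12459991]
287,440,-5 [ 2.  -1.2 -5. ]
[0.50273738 0.03720307 0.0696    ]
0.094 [319.0567322 257.9894184]
0.084 [318.97563369 252.52267955]
0.0696 [318.87017122 245.43420115]
```

View pics/w16o.png

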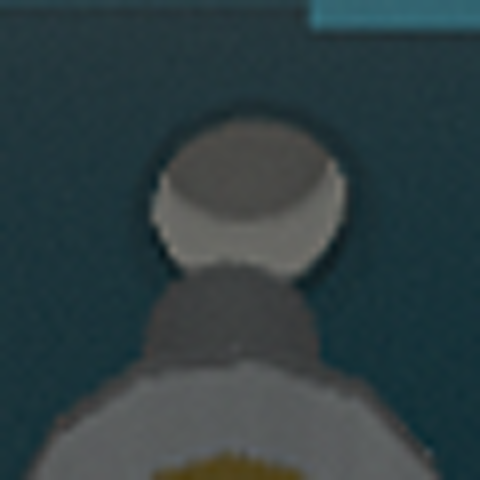

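```bash
python3 -m crank '[[[0.1,0.1,0.6,0,0,0],[0,0,0.6,0,0,0],[0,0,0,0,0,0]]]'; python3 plan.py .5037 .036 .145 1.6 1
```

```text
time_s: 15.48
eef_pos: [0.5048, 0.036, 0.1559]
tool_rot: [3.138, 0.001, 1.592]
ft_force: [0.4, 0.7, -0.9]
opening: 0.0139
1
[[[0.0, -0.11, 1.09, 0.2, 0.1, -0.5]]]
```

```bash
python3 -m crank '[[[0,-0.1,0.5,0.2,0,0],[0,0,0.4,0,0,0],[0,0,0.1,0,0,0]]]'; python3 plan.py .5037 .036 .135 1.6 1;python3 snap.py w17
```

```text
time_s: 15.73
eef_pos: [0.5036, 0.036, 0.1448]
tool_rot: [-3.141, 0.001, 1.592]
ft_force: [1.1, 0.6, -0.9]
opening: 0.0137
1
[[[0.0, 0.01, 0.98, 0.0, 0.1, -0.4]]]
```

```bash
python3 hole.py w17 318 252; python3 - <<'E'
from h import *
s=manip.get_state();print(s['eef_pos'],s['ft_force'])
E
```

```text
[0.50344705 0.03604283 0.14464348] [-0.22888968  0.04526755 -0.91390046]
```

View pics/w17o.png

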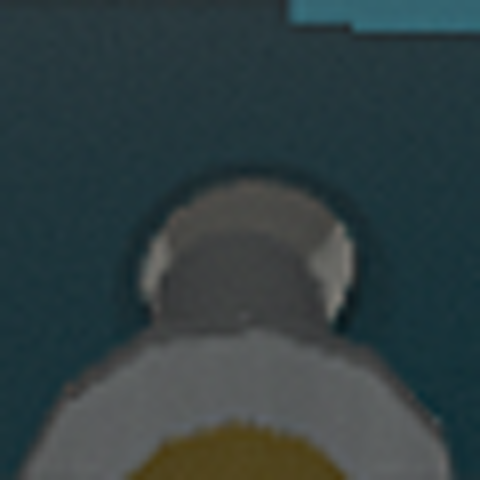

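The stem sits within the hole outline in the crop (centre 241 vs 248, about 0.5 mm). I descend while watching the force.

```bash
python3 -m crank '[[[0,0,0.5,0,0,0],[0,0.05,0.5,0,0,0],[0,0,0.3,0,0,0]]]'; python3 plan.py .5040 .036 .12 1.592 1
```

```text
time_s: 16.03
eef_pos: [0.5046, 0.036, 0.1314]
tool_rot: [3.141, 0.001, 1.592]
ft_force: [-0.5, -0.2, -0.7]
opening: 0.0139
1
[[[0.0, -0.06, 1.14, 0.0, 0.1, 0.0]]]
```

```bash
python3 -m crank '[[[0,-0.06,0.5,0,0,0],[0,0,0.5,0,0,0],[0,0,0.3,0,0,0]]]'; python3 plan.py .5040 .036 .11 1.592 1;python3 -m crank '[[[0,0,0.4,0,0,0],[0,0,0.4,0,0,0],[0,0,0.3,0,0,0]]]'; python3 plan.py .5040 .036 .095 1.592 1
```

```text
time_s: 16.28
eef_pos: [0.5039, 0.0359, 0.1168]
tool_rot: [3.141, 0.001, 1.592]
ft_force: [0.0, -0.8, -1.0]
opening: 0.0137
1
[[[0.01, 0.01, 0.68, 0.0, 0.1, 0.0]]]
time_s: 16.53
eef_pos: [0.5037, 0.036, 0.1043]
tool_rot: [-3.141, 0.001, 1.592]
ft_force: [-0.4, 0.2, -1.3]
opening: 0.0138
1
[[[0.01, 0.03, 0.93, 0.0, 0.1, 0.0]]]
```

```bash
python3 -m crank '[[[0,0,0.4,0,0,0],[0,0,0.3,0,0,0],[0,0,0.3,0,0,0]]]';python3 -m crank '[[[0,0,0.3,0,0,0],[0,0,0.3,0,0,0]]]'
```

```text
time_s: 16.78
eef_pos: [0.5036, 0.0359, 0.0938]
tool_rot: [-3.141, 0.001, 1.592]
ft_force: [-3.1, 0.2, 4.5]
opening: 0.0137
time_s: 16.95
eef_pos: [0.5035, 0.0359, 0.0882]
tool_rot: [-3.141, 0.001, 1.592]
ft_force: [-10.6, -0.4, 29.6]
opening: 0.0138
```

```bash
python3 snap.py w18; python3 snap.py s18 scene; python3 -c "
from rig import manip
s=manip.get_state();print(s['eef_pos'],s['ft_force'],s['opening'])"
```

```text
[0.50345629 0.03588076 0.08857124] [-5.99731515 -0.40633199  9.97683767] 0.01379306534733302
```

View pics/w18.png

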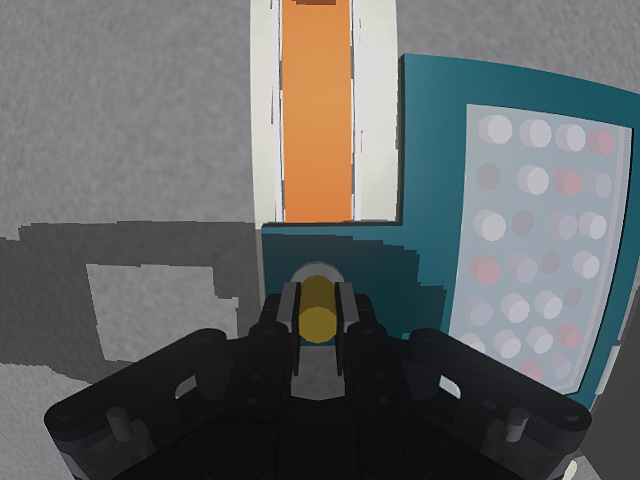

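View pics/s18.png

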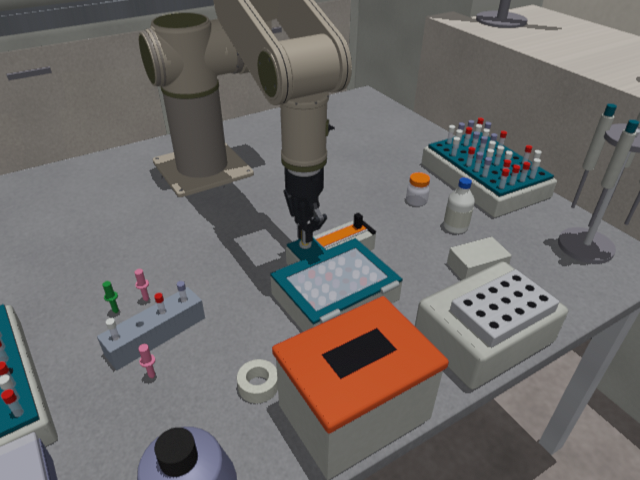

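It reached the hard stop at TCP z 0.088 with 30 N, and the force relaxed to 10 N during the holds. I'll set a steady push and check that it persists.

```bash
python3 -m crank '[[[0,0,0.3,0,0,0]]]'; for i in 1 2 3 4; do python3 snap.py x$i; python3 -c "
from rig import manip
s=manip.get_state();print(s['time_s'],s['eef_pos'],s['ft_force'])"; done
```

```text
time_s: 17.13
eef_pos: [0.5037, 0.0359, 0.0878]
tool_rot: [-3.14, 0.002, 1.593]
ft_force: [-21.9, 0.3, 46.0]
opening: 0.0141
17.1833 [0.50366109 0.03589535 0.0881046 ] [-17.33878083  -0.38597065  28.82251066]
17.2333 [0.50364061 0.03588447 0.08814137] [-16.26323931  -0.3325041   27.68563262]
17.2833 [0.50364502 0.03589944 0.08813314] [-15.97774006  -0.38421592  27.61729788]
17.3333 [0.50363516 0.03590708 0.08815003] [-15.00165129  -0.08837969  28.73170372]
```

```bash
python3 snap.py s19 scene; python3 snap.py t19 top; python3 - <<'E'
import cv2
s=cv2.imread('pics/s19.png'); cv2.imwrite('pics/s19c.png',cv2.resize(s[190:350,230:430],None,fx=3.7,fy=3.7,interpolation=cv2.INTER_CUBIC))
from rig import manip
s=manip.get_state();print(s['time_s'],s['eef_pos'],s['ft_force'],s['opening'])
E
```

```text
17.4333 [0.50363217 0.03590018 0.08813494] [-16.50327629   0.55814413  27.97547311] 0.01380598011889316
```

View pics/s19c.png

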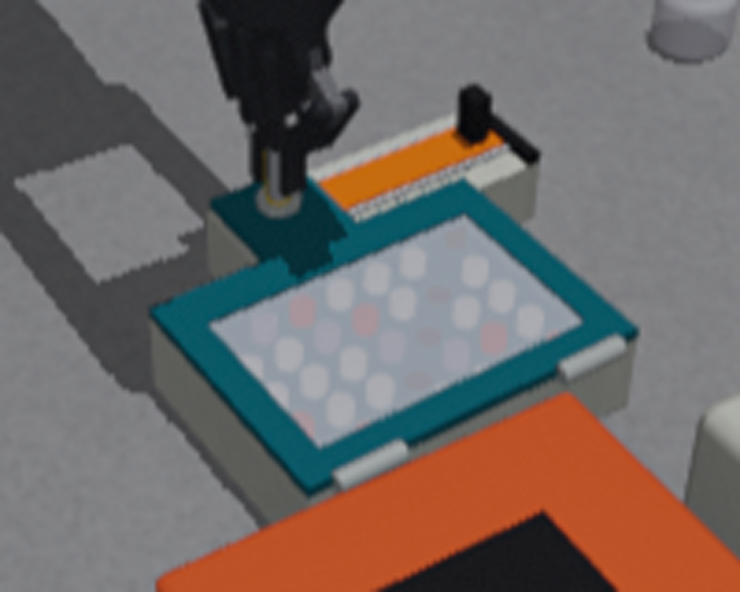

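View pics/t19.png

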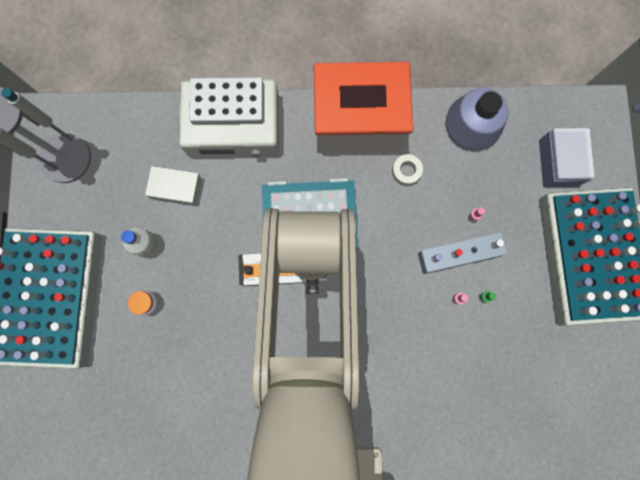

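The crop shows the lid flat on the tray, the collar on the lug at (278,203) and the shutter at its stop. The tubes and the other objects have not moved. The push holds at 28 N, so I hand in.

```bash
python3 -c "
from rig import manip
print(manip.close_job())"
```

```text
the job is handed in; nothing more can be done
None
```

I handed the job in at 17.4 s. The shutter is at its left stop, the lid is folded down, and the lock pin is pushed home through it with the gripper still pressing. No verdict was reported.

**Last checks**
- **Shutter:** the force rose to about 30 N at its end stop. The hole was clear through the lug before I inserted the pin, and later pictures still show the shutter at the stop.
- **Pin and lid:** the collar lies on the lug and the lid looks flat on the tray. The tool stopped hard at 88 mm, which puts the foot at about 15–16 mm, against 16 mm for fully home.
- **Push:** the downward push held at about 28 N over the last several readings.
- **Bystanders:** the tubes, bottle, jar, box and roll look unmoved in the last top view.

**Not perfect**
- **Force peak:** the wrist force briefly read 46 N downward during the last push. The pin carried it, and it is well below the 120 N limit.
- **Side load:** a sideways load of about 16 N in x remains on the pin.
- **Camera mismatch:** the wrist and top cameras disagreed by about 3 mm in x on the hole and pin positions. I used the wrist values, and the pin went in without touching the edges.

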